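Set up a costume stand's support arm and clear the spare fittings

TASK

Set up the bench stand for the next shoulder piece: slide the support arm's tube into the stand's sleeve just until the edge of its dark band nearer the tube's plain end is level with the sleeve's mouth (there is no stop inside), and only then swing the clamp lever fully over, away from the mouth. Put every spare fitting lying on the bench into the blue bin (before or after), and leave the drill, the glue pot and the tape where they are.

Things in the scene. Friction and masses are not known exactly. Their poses are not given: they have to be found in the camera images.
- stand: Bench stand, fixed, but its place and yaw (up to 0.3 rad) change. Origin under the centre of its base plate (130 x 120 mm, 10 mm thick); axes as those of the mouth. A column carries an aluminium clamp sleeve: a block 90 mm long (x), 50 mm wide, 50 mm high, its bore's axis 90 mm above the bench, the clamp lever on top.
- mouth (a point): Centre of the bore's open mouth in the sleeve's face nearer the robot, 45 mm from the stand's centre. +x is level and runs into the bore, away from the robot; +z up. Bore 24 mm in diameter with no stop inside, right through the 90 mm sleeve.
- bar_grip (a point): Centre of the support arm's square wooden grip (90 mm long, 30 x 30 mm section), its balance point. The arm lies loose on the bench on any grip face; +x runs along it to the tube's plain end. In line with the grip, an aluminium tube 22 mm in diameter runs from 45 to 160 mm ahead of this point; behind the grip is a steel cap 28 mm in diameter, 12 mm thick. About 0.2 kg.
- bar_mark (a point): Mark on the support arm's tube: the edge, nearer the plain end, of a dark band 3 mm wide around the tube; point on the tube's axis, 90 mm ahead of the grip's centre and 70 mm behind the plain end. +x along the arm to the plain end.
- lever (a joint): Clamp lever on top of the sleeve, rad: 0 to 0.25 at the start (open, leaning 0.5 rad back from vertical towards the mouth at 0), 1.2 fully closed (leaning 0.7 rad the other way, at its stop). Stiff hinge (about 0.08 N m of friction), stays where it is left.
- lever_hinge (a point): Hinge of the clamp lever, fixed on the stand, 55 mm beyond the mouth along the bore and 37 mm above the bore's axis. Axes as those of the mouth. The lever swings in the upright plane of the bore's axis; closing moves its knob along +x.
- lever_tip (a point): Centre of the lever's black ball knob (22 mm in diameter), 60 mm from the hinge; the lever is a steel rod 10 mm in diameter.
- bin: Blue plastic parts bin, fixed, its place and yaw (up to 0.15 rad) change. Origin at the centre of its underside; outside 200 mm (x) by 170 mm (y), walls and floor 4 mm; the side and back walls are 70 mm high, the front one (-x, robot side) 45 mm.
- collar_c (a point): Loose spare fitting, absent in some starts (then no pose is given). Starts standing on the bench, +z up, any yaw. Steel collar 40 mm in outer diameter, 22 mm bore, 20 mm high; point at its centre.
- knob_c (a point): Loose spare fitting, absent in some starts (then no pose is given). Starts standing on the bench, +z up, any yaw. Round black hand knob 40 mm in diameter, 16 mm high, with a steel stem 18 mm in diameter on top; 30 mm high in all; point half-way up on the axis.
- plug_c (a point): Loose spare fitting, absent in some starts (then no pose is given). Starts standing on the bench, +z up, any yaw. Grey plastic square end plug: flange 32 x 32 mm, 8 mm high, with a 26 x 26 mm body on it; 26 mm high in all; point at its centre.
- joiner_c (a point): Loose spare fitting, absent in some starts (then no pose is given). Starts standing on the bench, +z up, any yaw. Aluminium tube joiner, a block 56 mm (x) by 26 mm by 26 mm; point at its centre.
- nut_c (a point): Loose spare fitting, absent in some starts (then no pose is given). Starts standing on the bench, +z up, any yaw. Brass hexagon nut 34 mm across its flats, 18 mm high; corners at +x and every 60 degrees (flats face 30 degrees from +x and every 60); point at its centre.
- foot_c (a point): Loose spare fitting, absent in some starts (then no pose is given). Starts standing on the bench, +z up, any yaw. Rubber foot: 42 mm in diameter for the lowest 6 mm, tapering to 30 mm at the top, 26 mm high; point half-way up on the axis.
- drill: Cordless drill lying on its side, a bystander, about 210 x 190 mm, 60 mm high; origin on the bench beside its motor, 40 mm from the motor's axis on the robot's side.
- pot: Glue pot, a bystander, 60 mm in diameter, 80 mm high; origin under its centre.
- tape: Roll of tape lying flat, a bystander, 90 mm in diameter, 24 mm high; origin under its centre.

How it is judged:
By the outcome, as a careful person would: the job done as asked, in the order asked, and still so for the second after the job is handed in, with the robot touching nothing.
Of collar, knob, plug, joiner, nut, foot only 4 to 6 are there at a start; the rules pass over those that are not, and their reading is None.
At some moment in a run one of collar, knob, plug, joiner, nut, foot may be knocked a few centimetres aside while the robot is not near it.
Once in a run the grip may slacken for a moment while it holds something.
It also fails if it takes over 200 s, if anything falls off the work surface, if the arm or the gripper's body presses on something with over 40 N, if the wrist force passes 120 N, or if a joint passes its speed limit or range.

ROBOT

A 7-joint arm with a two-finger parallel gripper is mounted at the origin on the work surface. World frame = base frame: x ahead of the robot, y to its left, z up, the work surface at z = 0. Lengths are in m, angles in rad, forces in N, time in s.
With the tool pointing down it reaches from about 0.4 to 0.85 m from the base axis. Payload 10.4 kg.
Tool frame: the origin (TCP) lies midway between the tips of the shut fingers; the grasp point (between the pads) lies hold_point_z behind it (hold_point_z is the distance from the TCP to the grasp point, in m); z points along the fingers, y is the line along which they close (so a half turn about z gives the same grasp; the last joint's range is limited). The gripper opens to 87 mm and grips with 3 to 60 N. Pads are 19 mm wide; open, the fingers measure 117 mm over their backs; the gripper's body (75 mm by 190 mm) begins 51 mm behind the grasp point.
Start: joints at [-1.342, 0.332, -0.065, 1.46, 0.022, 1.35, -0.088], TCP at [0.156, 0.605, 0.223] pointing down, gripper open.
Joint ranges: [-2.6, 2.6], [-0.5, 2.12], [-1.47, 1.34], [0.16, 2.42], [-1.27, 4.41], [0.06, 2.06], [-2.6, 2.6]. Speed limits (rad/s): [2.22, 2.22, 2.79, 2.79, 3.14, 3.14, 3.14].

INTERFACE

Orientations are given as a unit quaternion [x, y, z, w].
In Python, from bench import * gives the robot as it stands. The module is installed in compiled form; this text tells all that it offers.
- The arm moves only by the tool drive_tool, never from a script. Its argument "increments" is a list of rows, each a list of 6 numbers: the shift along the tool's x, y, z scaled (see below), then the turn, a rotation vector about the tool's x, y, z scaled (see below). In form: [[dx, dy, dz, rx, ry, rz], ...]. A call has exactly 5 rows; each row is the pose to reach, as a shift and turn from the pose commanded when the call began, along the tool's axes at that moment; what a row does not reach only later rows make up. The controller multiplies each number of a shift by 300 mm and each number of a turn by pi/4 rad. A row lasts 1/12 s, in which the tool goes at most 41.7 mm and 7.16 degrees, less where a joint would pass 70% of its speed; a pose out of reach is approached as far as the arm can. A call with a number of a shift or a turn outside -1 to 1 is refused whole. A call with a gripper value outside its range is refused whole. "claw" is the closure, from 0 (fully open) to 1 (shut), set as the call begins (left out, the last holds). The fingers move at their own pace and stop on an object; "force" is the grip in N (left out, the last holds). Time passes only in rows, so rows that repeat a pose let the fingers close, or fill a call up. It gives the time, the measured TCP pose, the force, the opening and the grip force at its end, in the units of the state.
- read_state(): the state, without advancing time (a new reading comes with each control period).
- camera(name): name is "side" or "top"; returns the picture (480x640x3 uint8, blue, green, red); there is no depth.
- get_calibration(name): a dict with "K" (3x3 intrinsics, pixels), "position" and "rotation" of the camera in the world. Camera axes: x right, y down, z forward; pixel columns grow to the right and rows downward; lengths in m; the calibration is good to about 2 mm. A picture is of the moment at which its call begins. get_calibration takes no time and is no camera call.
- close_job(): hands the job in; it is judged then, once.
The state is a dict: "time": time; "joint_positions": joint angles; "joint_vel": joint speeds; "joint_torque": joint torques, N m; "ee_pos": TCP position; "eef_rot": TCP orientation; "ft_force": force on the tool from outside, world axes, zero at the start; "torque": the same for the moment, N m; "width": finger opening in m; "grip_force": force on a finger pad.
Only numpy, scipy, OpenCV 4.12 (cv2) and the standard library are available. Lean on these libraries where they do the work, as an engineer would, in place of code of your own. Each camera call takes 0.05 s, during which the arm holds its last target. There are 200 camera calls.

## Working session

There is one attempt and no reset: what is moved stays moved. The work goes in short steps, Python scripts to look and compute and a tool call to move; the robot and the scene stay as the last step left them, time stands still between calls to the robot, and variables do not carry over. Pictures are saved under pics/ and viewed, at most 14 in all, crops included, and the job is handed in when it is done.

Besides the shell and the picture viewer there is one more tool, called after ">>>" as a command line: name --pt "numbers of a row" for each row, then --argument value for the rest. drive_tool: Moves the arm, as the interface text tells. Its arguments: {"type":"object","properties":{"increments":{"type":"array","items":{"type":"array","items":{"type":"number"}}},"claw":{"type":"number"},"force":{"type":"number"}},"required":["increments"]}

```bash
mkdir -p pics; python3 - <<'E'
from bench import *
import cv2,numpy as np
for n in("top","side"):
    cv2.imwrite(f"pics/{n}0.png",camera(n)); c=get_calibration(n); print(n,c)
print(read_state())
E
```

```text
top {'K': array([[587.57571319,   0.        , 318.7857309 ],
       [  0.        , 587.57571319, 230.47859612],
       [  0.        ,   0.        ,   1.        ]]), 'position': array([0.51624945, 0.00649956, 1.64044901]), 'rotation': array([-0.7023437 ,  0.71123885, -0.0254484 ,  0.01431817])}
side {'K': array([[550.43610329,   0.        , 315.6831222 ],
       [  0.        , 550.43610329, 238.44065159],
       [  0.        ,   0.        ,   1.        ]]), 'position': array([ 0.39904518, -1.09563989,  0.8043374 ]), 'rotation': array([ 0.87108961, -0.07408406,  0.03632669, -0.48414338])}
{'time': 0.1, 'joint_positions': array([-1.34163299,  0.33278078, -0.06470957,  1.46084063,  0.02158711,
        1.34989865, -0.08852361]), 'joint_vel': array([-0.00152381, -0.00138242,  0.00078187,  0.00014231, -0.00140977,
       -0.00111254, -0.00066972]), 'joint_torque': array([ 1.72185060e-03, -6.24548292e+01,  2.46560090e-02, -3.90711594e+01,
       -6.14793319e-02,  3.66197980e-02,  7.07080926e-05]), 'ee_pos': array([0.15560375, 0.60497007, 0.22185891]), 'eef_rot': array([ 1.25548723e-01,  9.92087264e-01, -6.13611224e-04, -5.74625958e-05]), 'ft_force': array([ 0.88307827,  0.06640613, -0.94934543]), 'torque': array([-0.03651106,  0.02041013,  0.00622172]), 'grip_force': 0.0, 'width': 0.08704555347968039}
```

View pics/top0.png

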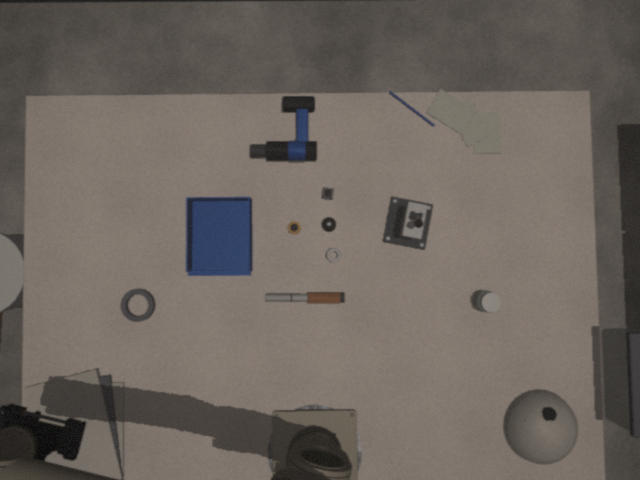

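View pics/side0.png

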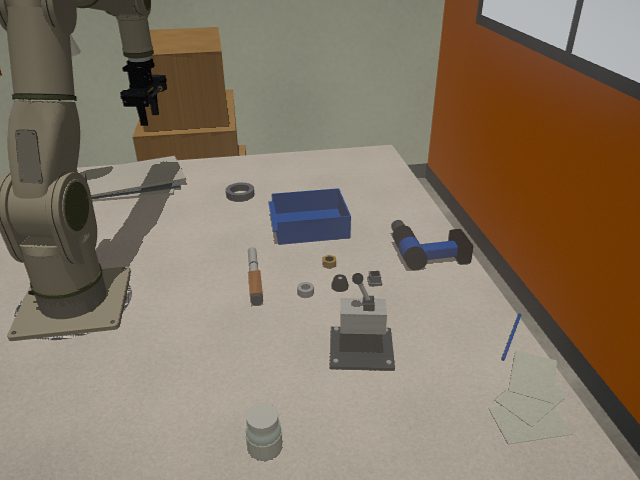

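Top view: bin (219,236), plug (328,193), black foot or knob (329,224), nut (294,228), collar (333,255), support arm lying along image columns 265–345 at row 297, stand (408,223). I'll enlarge these.

```bash
cat > h.py <<'E'
from bench import *
import cv2,numpy as np
from scipy.spatial.transform import Rotation as R
def w(n,u,v,z):
    c=get_calibration(n);d=R.from_quat(c["rotation"]).apply(np.linalg.solve(c["K"],[u,v,1.]))
    p=np.array(c["position"]);return p+d*(z-p[2])/d[2]
def px(n,p):
    c=get_calibration(n);q=c["K"]@R.from_quat(c["rotation"]).inv().apply(np.array(p)-c["position"]);return q[:2]/q[2]
def crop(im,u0,v0,u1,v1,s,f):
    a=cv2.resize(cv2.convertScaleAbs(im[v0:v1,u0:u1],alpha=1.5),None,fx=s,fy=s,interpolation=cv2.INTER_CUBIC)
    for u in range((u0+9)//10*10,u1,10):
        cv2.line(a,((u-u0)*s,0),((u-u0)*s,6 if u%50 else 18),(0,255,255),1)
    for v in range((v0+9)//10*10,v1,10):
        cv2.line(a,(0,(v-v0)*s),(6 if v%50 else 18,(v-v0)*s),(0,255,255),1)
    cv2.imwrite(f,a)
E
python3 - <<'E'
from h import *
t=cv2.imread("pics/top0.png");s=cv2.imread("pics/side0.png")
crop(t,260,180,440,310,4,"pics/tc.png"); crop(s,240,240,400,370,4,"pics/sc.png")
for n,u,v,z in [("top",328,193,.026),("side",375,273,.026),("top",329,224,.026),("side",340,277,.026),("top",333,255,.02),("top",294,228,.018)]:print(n,u,v,w(n,u,v,z).round(4))
E
```

```text
top 328 193 [ 0.7104 -0.0463  0.026 ]
side 375 273 [ 0.7135 -0.0436  0.026 ]
top 329 224 [ 0.6245 -0.0479  0.026 ]
side 340 277 [ 0.6266 -0.0448  0.026 ]
top 333 255 [ 0.5391 -0.0579  0.02  ]
top 294 228 [0.6151 0.0488 0.018 ]
```

View pics/tc.png

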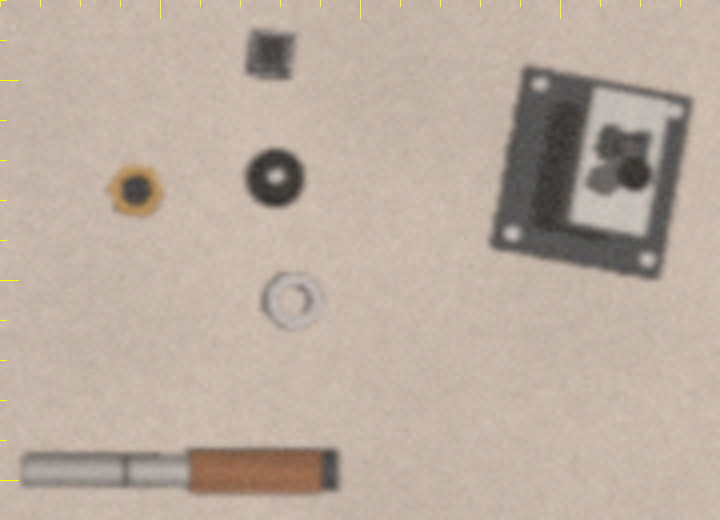

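View pics/sc.png

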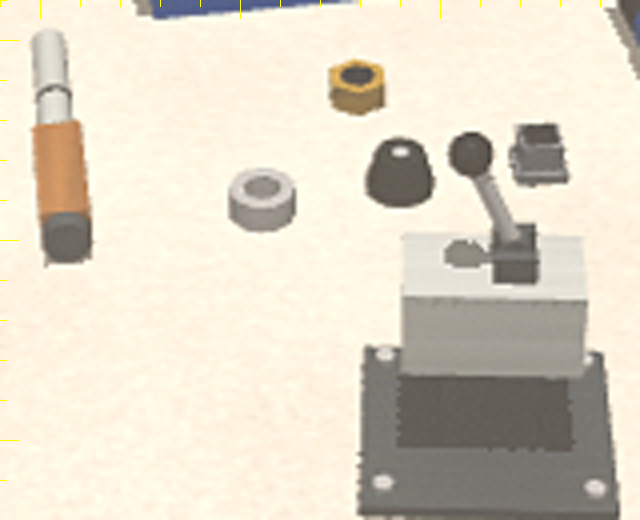

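Enlarged: foot (tapered) at crop (275,177), plug (272,51), collar (293,300), nut (136,190). The arm's tip is at (22,470), band at 127, grip 188–322, with the tube end toward +y. Stand plate corners are (525,67), (692,98), (660,278), (490,247). There's no knob or joiner.

```bash
cat >> h.py <<'E'
def C(x,y):return x/4-.375+260,y/4-.375+180
def T(x,y,z):return w("top",*C(x,y),z)
def plan(p,yaw=None,q=None):
    "row numbers to reach TCP p, tool down with tool y at world yaw (mod pi), or quat q"
    s=read_state();Rc=R.from_quat(s["eef_rot"])
    if q is None:
        c=[R.from_matrix(np.array([[np.sin(a),np.cos(a),0],[-np.cos(a),np.sin(a),0],[0,0,-1]]).T.reshape(3,3).T) for a in (yaw,yaw+np.pi)]
        Rt=min(c,key=lambda r:(Rc.inv()*r).magnitude())
    else: Rt=R.from_quat(q)
    d=Rc.inv().apply(np.array(p)-s["ee_pos"])/.3; r=(Rc.inv()*Rt).as_rotvec()/(np.pi/4)
    print("shift",d.round(4),"turn",r.round(4),"| mm",np.linalg.norm(d)*300)
    return Rt
E
python3 - <<'E'
import bench
print([x for x in dir(bench) if x[0]!='_'])
from h import *
try: print(hold_point_z)
except Exception as e: print(e)
s=read_state();Rm=R.from_quat(s["eef_rot"]).as_matrix();print(Rm.round(3))
for a in(0.3,):
    print(np.linalg.det(np.array([[np.sin(a),np.cos(a),0],[-np.cos(a),np.sin(a),0],[0,0,-1]])))
print("plug",T(272,51,.026)," foot",T(275,176,.026),T(275,178,.006),"collar",T(293,300,.02),"nut",T(136,190,.018))
print("arm tip",T(22,470,.015),"band",T(127,470,.015),"grip ends",T(188,471,.03),T(322,471,.03),"cap",T(338,470,.015))
c=np.array([T(*k,.01) for k in((525,67),(692,98),(660,278),(490,247))]);print("stand",c.mean(0),[ (np.linalg.norm(c[i]-c[i-1])).round(4) for i in range(4)])
for a,b in((0,3),(1,2)):d=c[a]-c[b];print("yaw",np.arctan2(d[1],d[0]))
for a,b in((0,1),(3,2)):d=c[a]-c[b];print("yaw",np.arctan2(-d[0],d[1]))
print("bin",[w("top",*k,z).round(3) for *k,z in((187,197.5,.07),(252,197.5,.07),(252,274,.045),(187,274.5,.045))])
E
```

```text
['PlanningError', 'camera', 'close_job', 'get_calibration', 'hold_point_z', 'read_state']
0.0187
[[-0.968  0.249 -0.   ]
 [ 0.249  0.968 -0.001]
 [-0.    -0.001 -1.   ]]
-0.9999999999999999
plug [ 0.71214305 -0.04531435  0.026     ]  foot [ 0.62558589 -0.04618112  0.026     ] [ 0.62554294 -0.04681426  0.006     ] collar [ 0.54018661 -0.05759402  0.02      ] nut [0.61757982 0.04980695 0.018     ]
arm tip [0.42588058 0.13024906 0.015     ] band [0.42487866 0.0581212  0.015     ] grip ends [0.42446606 0.01609183 0.03      ] [ 0.42319568 -0.07532003  0.03      ] cap [ 0.42286115 -0.08711998  0.015     ]
stand [ 0.62661116 -0.26763209  0.01      ] [np.float64(0.1283), np.float64(0.1188), np.float64(0.128), np.float64(0.1203)]
yaw -0.21112871452055124
yaw -0.19932170485847728
yaw -0.19559548787717465
yaw -0.19280408259214238
bin [array([0.697, 0.333, 0.07 ]), array([0.695, 0.159, 0.07 ]), array([0.49 , 0.163, 0.045]), array([0.491, 0.338, 0.045])]
```

```bash
python3 - <<'E'
s=open("h.py").read()
i=s.index("        c=[R.from_matrix");j=s.index("        Rt=min")
s=s[:i]+"        f=lambda a:R.from_matrix(np.array([[-np.sin(a),np.cos(a),0],[np.cos(a),np.sin(a),0],[0,0,-1]]))\n        c=[f(yaw),f(yaw+np.pi)]\n"+s[j:]
open("h.py","w").write(s)
E
python3 - <<'E'
from h import *
t=cv2.imread("pics/top0.png")
def orient(u,v,n,zz,sel,r=11):
    a=cv2.resize(t[v-r:v+r+1,u-r:u+r+1],None,fx=8,fy=8,interpolation=cv2.INTER_CUBIC)
    m=sel(a); ys,xs=np.nonzero(m); cx,cy=xs.mean(),ys.mean()
    z=(xs-cx)+1j*(ys-cy); th=np.angle((z**n).sum())/n
    U=u-r+(cx+.5)/8-.5;V=v-r+(cy+.5)/8-.5
    p=w("top",U,V,zz);d=w("top",U+5*np.cos(th),V+5*np.sin(th),zz)-p
    print(p.round(4),"corner yaw",np.degrees(np.arctan2(d[1],d[0])),"area",m.sum()/64)
hsv=lambda a:cv2.cvtColor(a,cv2.COLOR_BGR2HSV)
def fillhull(m):
    c,_=cv2.findContours(m.astype(np.uint8),0,1);o=np.zeros(m.shape,np.uint8);cv2.drawContours(o,[max(c,key=cv2.contourArea)],-1,1,-1);return o>0
for th in(75,95):orient(294,227,6,.018,lambda a:fillhull(hsv(a)[...,1]>th))
for th in(85,100):orient(327,192,4,.01,lambda a:fillhull(hsv(a)[...,2]<th))
plan([.616,.05,.15],np.pi/2)
E
```

```text
[0.6174 0.0496 0.018 ] corner yaw -97.14942061439675 area 131.578125
[0.6173 0.0497 0.018 ] corner yaw -96.78755356834547 area 113.703125
[ 0.7113 -0.0441  0.01  ] corner yaw -53.24667559034932 area 102.6875
[ 0.7115 -0.0442  0.01  ] corner yaw -53.27066612109983 area 127.015625
shift [-1.9471 -1.409   0.2413] turn [-1.600e-03 -1.000e-04 -3.206e-01] | mm 724.6517714178295
```

>>> drive_tool --pt "-0.49 -0.352 0.06 0 0 0" --pt "-0.49 -0.352 0.06 0 0 0" --pt "-0.49 -0.352 0.06 0 0 0" --pt "-0.49 -0.352 0.06 0 0 0" --pt "-0.49 -0.352 0.06 0 0 0" --claw 0 --force 25

```text
time: 0.52
ee_pos: [0.2763, 0.4613, 0.2038]
eef_rot: [0.129, 0.992, -0.001, 0.001]
ft_force: [0.3, 0.7, -0.4]
width: 0.0869
grip_force: 0.0
```

>>> drive_tool --pt "-0.49 -0.352 0.06 0 0 0" --pt "-0.49 -0.352 0.06 0 0 0" --pt "-0.49 -0.352 0.06 0 0 0" --pt "-0.49 -0.352 0.06 0 0 0" --pt "-0.49 -0.352 0.06 0 0 0"

```text
time: 0.93
ee_pos: [0.3914, 0.3218, 0.1859]
eef_rot: [0.129, 0.992, -0.001, 0.0]
ft_force: [-0.4, -0.6, 0.5]
width: 0.0872
grip_force: 0.0
```

>>> drive_tool --pt "-0.49 -0.352 0.06 0 0 0" --pt "-0.49 -0.352 0.06 0 0 0" --pt "-0.49 -0.352 0.06 0 0 0" --pt "-0.49 -0.352 0.06 0 0 0" --pt "-0.49 -0.352 0.06 0 0 0"

```text
time: 1.35
ee_pos: [0.5067, 0.1825, 0.168]
eef_rot: [0.129, 0.992, -0.001, 0.0]
ft_force: [0.3, -0.8, -0.3]
width: 0.0868
grip_force: 0.0
```

>>> drive_tool --pt "-0.477 -0.352 0.06 0 0 0" --pt "-0.477 -0.352 0.06 0 0 0" --pt "-0.477 -0.352 0.06 0 0 0" --pt "-0.477 -0.352 0.06 0 0 0" --pt "-0.477 -0.352 0.06 0 0 0"

```text
time: 1.77
ee_pos: [0.6182, 0.0436, 0.1495]
eef_rot: [0.129, 0.992, -0.002, 0.0]
ft_force: [-0.3, -0.9, 0.6]
width: 0.0873
grip_force: 0.0
```

>>> drive_tool --pt "0 0 0 0 0 -0.416" --pt "0 0 0 0 0 -0.416" --pt "0 0 0 0 0 -0.416" --pt "0 0 0 0 0 -0.416" --pt "0 0 0 0 0 -0.416"

```text
time: 2.18
ee_pos: [0.6159, 0.0507, 0.1502]
eef_rot: [-0.036, 0.999, 0.0, -0.0]
ft_force: [0.2, 1.4, 0.6]
width: 0.0872
grip_force: 0.0
```

>>> drive_tool --pt "0 0 0 0 0 -0.416" --pt "0 0 0 0 0 -0.416" --pt "0 0 0 0 0 -0.416" --pt "0 0 0 0 0 -0.416" --pt "0 0 0 0 0 -0.416"

```text
time: 2.6
ee_pos: [0.616, 0.0508, 0.1505]
eef_rot: [-0.197, 0.98, 0.0, -0.0]
ft_force: [0.5, 0.1, -1.6]
width: 0.0871
grip_force: 0.0
```

```bash
python3 - <<'E'
from h import *
s=read_state();print(s["time"],s["ee_pos"],s["joint_positions"])
plan([.6173,.0497,.004],np.radians(113))
t=camera("top");cv2.imwrite("pics/t1.png",t)
E
```

```text
2.6 [0.61604438 0.05076213 0.15047076] [-0.39764276  0.36889641  0.30534047  1.58901246 -0.11666062  1.20177573
  1.89835235]
shift [-0.0025 -0.005   0.4882] turn [ 0.0002 -0.0001 -0.0056] | mm 146.47998806148019
```

>>> drive_tool --pt "-0.002 -0.005 0.2 0 0 0" --pt "-0.002 -0.005 0.3 0 0 0" --pt "-0.002 -0.005 0.4 0 0 0" --pt "-0.002 -0.005 0.46 0 0 0" --pt "-0.002 -0.005 0.488 0 0 0"

```text
time: 3.07
ee_pos: [0.615, 0.0494, 0.0006]
eef_rot: [-0.198, 0.98, -0.0, -0.003]
ft_force: [-0.6, 0.1, 3.4]
width: 0.087
grip_force: 2.0
```

>>> drive_tool --pt "0 0 0 0 0 0" --pt "0 0 0 0 0 0" --pt "0 0 0 0 0 0" --pt "0 0 0 0 0 0" --pt "0 0 0 0 0 0" --claw 1

```text
time: 3.48
ee_pos: [0.618, 0.0497, 0.0052]
eef_rot: [-0.199, 0.98, 0.0, 0.001]
ft_force: [-0.7, 0.4, -0.7]
width: 0.0612
grip_force: 0.0
```

>>> drive_tool --pt "0 0 0 0 0 0" --pt "0 0 0 0 0 0" --pt "0 0 0 0 0 0" --pt "0 0 0 0 0 0" --pt "0 0 0 0 0 0"

```text
time: 3.9
ee_pos: [0.6173, 0.0496, 0.0042]
eef_rot: [-0.199, 0.98, 0.0, 0.0]
ft_force: [-0.6, -0.3, 0.9]
width: 0.0337
grip_force: 25.0
```

>>> drive_tool --pt "0 0 -0.1 0 0 0" --pt "0 0 -0.2 0 0 0" --pt "0 0 -0.3 0 0 0" --pt "0 0 -0.4 0 0 0" --pt "0 0 -0.45 0 0 0.512"

```text
time: 4.32
ee_pos: [0.6186, 0.0495, 0.1431]
eef_rot: [-0.139, 0.99, 0.0, 0.002]
ft_force: [1.0, 0.2, -0.8]
width: 0.0339
grip_force: 25.0
```

>>> drive_tool --pt "0 0 0 0 0 0.35" --pt "0 0 0 0 0 0.352" --pt "0 0 0 0 0 0.352" --pt "0 0 0 0 0 0.352" --pt "0 0 0 0 0 0.352"

```text
time: 4.73
ee_pos: [0.6171, 0.0496, 0.1389]
eef_rot: [-0.001, 1.0, -0.0, -0.0]
ft_force: [-0.1, 1.0, -0.3]
width: 0.0339
grip_force: 25.0
```

```bash
python3 - <<'E'
from h import *
s=read_state();print(s["time"],s["ee_pos"],s["width"])
plan([.64,.248,.15],np.pi/2)
E
```

```text
4.7333 [0.61714011 0.04962781 0.13894987] 0.033918133535429405
shift [-0.0774  0.6611 -0.0369] turn [-0.     -0.0004  0.0024] | mm 199.990511243359
```

>>> drive_tool --pt "-0.02 0.13 -0.04 0 0 0" --pt "-0.04 0.27 -0.04 0 0 0" --pt "-0.06 0.4 -0.04 0 0 0" --pt "-0.077 0.54 -0.04 0 0 0" --pt "-0.077 0.661 -0.04 0 0 0"

```text
time: 5.15
ee_pos: [0.6404, 0.2505, 0.1509]
eef_rot: [-0.001, 1.0, 0.0, -0.0]
ft_force: [1.0, 0.9, -1.1]
width: 0.0336
grip_force: 25.0
```

>>> drive_tool --pt "0 0 0.1 0 0 0" --pt "0 0 0.2 0 0 0" --pt "0 0 0.3 0 0 0" --pt "0 0 0.35 0 0 0" --pt "0 0 0.35 0 0 0"

```text
time: 5.57
ee_pos: [0.6376, 0.2469, 0.0414]
eef_rot: [-0.001, 1.0, -0.002, -0.003]
ft_force: [-0.4, 0.4, -0.3]
width: 0.0338
grip_force: 25.0
```

>>> drive_tool --pt "0 0 0 0 0 0" --pt "0 0 0 0 0 0" --pt "0 0 0 0 0 0" --pt "0 0 0 0 0 0" --pt "0 0 0 0 0 0" --claw 0.3

```text
time: 5.98
ee_pos: [0.6409, 0.2482, 0.0474]
eef_rot: [-0.0, 1.0, 0.001, 0.001]
ft_force: [-0.0, -0.0, -0.7]
width: 0.0572
grip_force: 0.0
```

>>> drive_tool --pt "0 0 -0.1 0 0 0" --pt "0 0 -0.2 0 0 0" --pt "0 0 -0.3 0 0 0" --pt "0 0 -0.35 0 0 0" --pt "0 0 -0.35 0 0 0"

```text
time: 6.4
ee_pos: [0.6426, 0.2486, 0.1566]
eef_rot: [-0.0, 1.0, 0.002, 0.003]
ft_force: [0.6, 0.2, 0.1]
width: 0.0607
grip_force: 0.0
```

>>> drive_tool --pt "0.024 -0.12 0 0 0 0" --pt "0.024 -0.25 0 0 0 0" --pt "0.024 -0.37 0 0 0 0" --pt "0.024 -0.491 0 0 0 0" --pt "0.024 -0.491 0 0 0 0" --claw 0

```text
time: 6.82
ee_pos: [0.6334, 0.0903, 0.1513]
eef_rot: [0.005, 1.0, -0.002, 0.0]
ft_force: [-0.4, -1.7, 0.9]
width: 0.0836
grip_force: 0.0
```

```bash
cat > chk.py <<'E'
from h import *
import sys
t=camera("top");a=cv2.imread("pics/top0.png");cv2.imwrite(f"pics/{sys.argv[1]}.png",t)
d=cv2.absdiff(t,a).max(2)
for n,(u,v) in dict(plug=(327,193),foot=(328,224),collar=(333,255),arm=(305,297),stand=(408,223)).items():
    print(n,d[v-9:v+10,u-9:u+10].mean().round(1))
s=read_state();print(s["time"],s["ee_pos"],s["width"])
E
python3 chk.py t2; python3 -c "
from h import *
plan([.6255,-.0465,.004],np.pi/2)"
```

```text
plug 4.7
foot 4.4
collar 5.1
arm 11.6
stand 4.4
6.8667 [0.63333636 0.09479672 0.15121712] 0.08509022161966338
shift [ 0.0229 -0.4702  0.4916] turn [-0.0024  0.0004 -0.009 ] | mm 204.20345246030317
```

>>> drive_tool --pt "0.024 -0.12 0 0 0 0" --pt "0.024 -0.25 0 0 0 0" --pt "0.024 -0.37 0 0 0 0" --pt "0.024 -0.491 0 0 0 0" --pt "0.024 -0.491 0 0 0 0"

```text
time: 7.28
ee_pos: [0.6252, -0.0556, 0.1513]
eef_rot: [0.004, 1.0, -0.002, 0.0]
ft_force: [-0.0, -2.4, 0.0]
width: 0.087
grip_force: 0.0
```

>>> drive_tool --pt "0 0 0.12 0 0 0" --pt "0 0 0.24 0 0 0" --pt "0 0 0.36 0 0 0" --pt "0 0 0.44 0 0 0" --pt "0 0 0.47 0 0 0"

```text
time: 7.7
ee_pos: [0.6233, -0.0452, 0.0056]
eef_rot: [-0.001, 1.0, 0.0, -0.003]
ft_force: [-0.1, 0.2, 0.6]
width: 0.0871
grip_force: 0.0
```

```bash
python3 -c "
from h import *
print(read_state()['ee_pos'])
plan([.6255,-.0465,.004],np.pi/2)"
```

```text
[ 0.62332068 -0.04519495  0.00557203]
shift [-0.0073 -0.0044  0.0052] turn [ 0.0006 -0.0079  0.0018] | mm 2.9872863356979185
```

>>> drive_tool --pt "0 0 0.014 0 0 0" --pt "0 0 0.014 0 0 0" --pt "0 0 0.014 0 0 0" --pt "0 0 0.014 0 0 0" --pt "0 0 0.014 0 0 0" --claw 1

```text
time: 8.12
ee_pos: [0.6271, -0.0467, 0.0075]
eef_rot: [-0.0, 1.0, 0.0, 0.001]
ft_force: [0.2, -0.1, -0.1]
width: 0.0616
grip_force: 0.0
```

>>> drive_tool --pt "0 0 0 0 0 0" --pt "0 0 0 0 0 0" --pt "0 0 0 0 0 0" --pt "0 0 0 0 0 0" --pt "0 0 0 0 0 0"

```text
time: 8.53
ee_pos: [0.6262, -0.0467, 0.0063]
eef_rot: [-0.0, 1.0, 0.0, 0.0]
ft_force: [-1.5, 0.2, 3.6]
width: 0.0392
grip_force: 25.0
```

>>> drive_tool --pt "0 0 -0.1 0 0 0" --pt "0 0 -0.2 0 0 0" --pt "0 0 -0.3 0 0 0" --pt "0 0 -0.4 0 0 0" --pt "0 0 -0.48 0 0 0"

```text
time: 8.95
ee_pos: [0.6263, -0.0469, 0.1522]
eef_rot: [0.0, 1.0, 0.0, 0.001]
ft_force: [0.5, -0.5, -0.9]
width: 0.0391
grip_force: 25.0
```

>>> drive_tool --pt "0.02 0.1 0 0 0 0" --pt "0.05 0.2 0 0 0 0" --pt "0.08 0.3 0 0 0 0" --pt "0.109 0.4 0 0 0 0" --pt "0.109 0.452 0 0 0 0"

```text
time: 9.37
ee_pos: [0.5915, 0.0934, 0.1497]
eef_rot: [-0.002, 1.0, 0.001, -0.001]
ft_force: [0.2, -0.1, -0.4]
width: 0.0394
grip_force: 25.0
```

>>> drive_tool --pt "0.02 0.1 0 0 0 0" --pt "0.05 0.2 0 0 0 0" --pt "0.08 0.3 0 0 0 0" --pt "0.109 0.4 0 0 0 0" --pt "0.109 0.452 0 0 0 0"

```text
time: 9.78
ee_pos: [0.5583, 0.2291, 0.1497]
eef_rot: [-0.002, 1.0, 0.001, -0.001]
ft_force: [-0.2, 1.3, -1.4]
width: 0.0392
grip_force: 24.5
```

```bash
python3 chk.py t3;python3 -c "
from h import *
plan([.56,.225,.045],np.pi/2)"
```

```text
plug 3.7
foot 43.0
collar 4.0
arm 3.7
stand 3.8
9.8333 [0.55858557 0.23130187 0.1495676 ] 0.03930496450251519
shift [-0.005  -0.0219  0.3485] turn [ 0.0032 -0.0014  0.009 ] | mm 104.76687127863646
```

>>> drive_tool --pt "0 0 0.1 0 0 0" --pt "0 0 0.2 0 0 0" --pt "0 0 0.3 0 0 0" --pt "0 0 0.35 0 0 0" --pt "0 0 0.35 0 0 0"

```text
time: 10.25
ee_pos: [0.5584, 0.2227, 0.0409]
eef_rot: [0.0, 1.0, -0.002, -0.003]
ft_force: [-0.4, -0.8, -0.3]
width: 0.0392
grip_force: 25.0
```

>>> drive_tool --pt "0 0 0 0 0 0" --pt "0 0 0 0 0 0" --pt "0 0 0 0 0 0" --pt "0 0 0 0 0 0" --pt "0 0 0 0 0 0" --claw 0.3

```text
time: 10.67
ee_pos: [0.5612, 0.2248, 0.0461]
eef_rot: [-0.0, 1.0, 0.001, 0.001]
ft_force: [0.5, 0.6, 0.6]
width: 0.0592
grip_force: 0.0
```

>>> drive_tool --pt "0 0 -0.1 0 0 0" --pt "0 0 -0.2 0 0 0" --pt "0 0 -0.3 0 0 0" --pt "0 0 -0.35 0 0 0" --pt "0 0 -0.35 0 0 0"

```text
time: 11.08
ee_pos: [0.5627, 0.2253, 0.1548]
eef_rot: [-0.0, 1.0, 0.002, 0.003]
ft_force: [0.8, -0.4, -0.1]
width: 0.0611
grip_force: 0.0
```

>>> drive_tool --pt "-0.06 -0.1 0 0 0 0" --pt "-0.12 -0.2 0 0 0 0" --pt "-0.18 -0.3 0 0 0 0" --pt "-0.252 -0.4 0 0 0 0" --pt "-0.252 -0.449 0 0 0 0" --claw 0

```text
time: 11.5
ee_pos: [0.6385, 0.0843, 0.1494]
eef_rot: [0.002, 1.0, -0.001, 0.001]
ft_force: [0.5, -2.0, 0.7]
width: 0.084
grip_force: 0.0
```

>>> drive_tool --pt "-0.06 -0.1 0 0 0 0.05" --pt "-0.12 -0.2 0 0 0 0.1" --pt "-0.18 -0.3 0 0 0 0.178" --pt "-0.252 -0.4 0 0 0 0.178" --pt "-0.252 -0.449 0 0 0 0.178"

```text
time: 11.92
ee_pos: [0.7132, -0.0499, 0.1486]
eef_rot: [0.072, 0.997, -0.001, -0.0]
ft_force: [0.5, -1.6, -0.3]
width: 0.0868
grip_force: 0.0
```

>>> drive_tool --pt "0 0 0.12 0 0 0" --pt "0 0 0.24 0 0 0" --pt "0 0 0.34 0 0 0" --pt "0 0 0.4 0 0 0" --pt "0 0 0.4 0 0 0"

```text
time: 12.33
ee_pos: [0.7082, -0.0442, 0.0243]
eef_rot: [0.07, 0.998, -0.0, -0.004]
ft_force: [-1.0, -0.7, -1.1]
width: 0.0871
grip_force: 0.0
```

```bash
python3 chk.py t4;python3 -c "
from h import *
plan([.7114,-.0443,.004],np.radians(82))"
```

```text
plug 31.5
foot 37.0
collar 36.0
arm 39.2
stand 5.8
12.3833 [ 0.70986612 -0.04439354  0.02743324] 0.08705986637973018
shift [-0.0054  0.0011  0.0781] turn [-0.0005 -0.006   0.0006] | mm 23.48357314838159
```

>>> drive_tool --pt "0 0 0.05 0 0 0" --pt "0 0 0.085 0 0 0" --pt "0 0 0.085 0 0 0" --pt "0 0 0.085 0 0 0" --pt "0 0 0.085 0 0 0"

```text
time: 12.8
ee_pos: [0.7123, -0.0449, 0.0053]
eef_rot: [0.07, 0.998, 0.0, 0.001]
ft_force: [0.3, 0.1, 0.5]
width: 0.0873
grip_force: 0.0
```

>>> drive_tool --pt "0 0 0 0 0 0" --pt "0 0 0 0 0 0" --pt "0 0 0 0 0 0" --pt "0 0 0 0 0 0" --pt "0 0 0 0 0 0" --claw 1

```text
time: 13.22
ee_pos: [0.7119, -0.0449, 0.0046]
eef_rot: [0.07, 0.998, 0.0, 0.0]
ft_force: [-0.1, -0.0, 1.2]
width: 0.0611
grip_force: 0.0
```

>>> drive_tool --pt "0 0 0 0 0 0" --pt "0 0 0 0 0 0" --pt "0 0 0 0 0 0" --pt "0 0 0 0 0 0" --pt "0 0 0 0 0 0"

```text
time: 13.63
ee_pos: [0.7118, -0.0449, 0.0044]
eef_rot: [0.07, 0.998, 0.0, -0.0]
ft_force: [-0.1, -0.0, 0.2]
width: 0.0315
grip_force: 24.7
```

>>> drive_tool --pt "0 0 -0.1 0 0 0" --pt "0 0 -0.2 0 0 0" --pt "0 0 -0.3 0 0 0" --pt "0 0 -0.4 0 0 0" --pt "0 0 -0.48 0 0 -0.178"

```text
time: 14.05
ee_pos: [0.7122, -0.0449, 0.151]
eef_rot: [0.008, 1.0, -0.0, 0.001]
ft_force: [0.7, 0.0, -0.2]
width: 0.0317
grip_force: 24.7
```

```bash
python3 -c "
from h import *
print(read_state()['width'],read_state()['ee_pos'])
plan([.555,.275,.15],np.pi/2)"
```

```text
0.03171027808817267 [ 0.71217459 -0.04489254  0.15099671]
shift [0.5417 1.0574 0.0024] turn [-0.0001  0.0021 -0.0213] | mm 356.4212128024286
```

>>> drive_tool --pt "0.06 0.12 0 0 0 0" --pt "0.12 0.24 0 0 0 0" --pt "0.18 0.36 0 0 0 0" --pt "0.24 0.48 0 0 0 0" --pt "0.271 0.529 0 0 0 0"

```text
time: 14.47
ee_pos: [0.6305, 0.1218, 0.1484]
eef_rot: [0.004, 1.0, 0.002, -0.001]
ft_force: [0.8, 1.6, -1.1]
width: 0.0314
grip_force: 24.7
```

>>> drive_tool --pt "0.06 0.12 0 0 0 0" --pt "0.12 0.24 0 0 0 0" --pt "0.18 0.36 0 0 0 -0.02" --pt "0.24 0.48 0 0 0 -0.02" --pt "0.271 0.529 0 0 0 -0.02"

```text
time: 14.88
ee_pos: [0.5505, 0.2813, 0.1484]
eef_rot: [-0.004, 1.0, 0.001, -0.001]
ft_force: [-1.2, 1.5, -1.1]
width: 0.0315
grip_force: 24.7
```

>>> drive_tool --pt "0 0 0.1 0 0 0" --pt "0 0 0.2 0 0 0" --pt "0 0 0.3 0 0 0" --pt "0 0 0.35 0 0 0" --pt "0 0 0.35 0 0 0"

```text
time: 15.3
ee_pos: [0.5515, 0.2736, 0.0396]
eef_rot: [-0.001, 1.0, -0.002, -0.003]
ft_force: [-0.3, -0.3, 0.0]
width: 0.0329
grip_force: 2.4
```

>>> drive_tool --pt "0 0 0 0 0 0" --pt "0 0 0 0 0 0" --pt "0 0 0 0 0 0" --pt "0 0 0 0 0 0" --pt "0 0 0 0 0 0" --claw 0.4

```text
time: 15.72
ee_pos: [0.5544, 0.2752, 0.0446]
eef_rot: [-0.001, 1.0, 0.001, 0.001]
ft_force: [0.2, -0.0, -1.0]
width: 0.0505
grip_force: 0.0
```

>>> drive_tool --pt "0 0 -0.1 0 0 0" --pt "0 0 -0.2 0 0 0" --pt "0 0 -0.3 0 0 0" --pt "0 0 -0.35 0 0 0" --pt "0 0 -0.35 0 0 0"

```text
time: 16.13
ee_pos: [0.556, 0.2758, 0.1534]
eef_rot: [-0.0, 1.0, 0.002, 0.003]
ft_force: [0.7, -0.2, 0.7]
width: 0.0523
grip_force: 0.0
```

>>> drive_tool --pt "0 -0.12 0 0 0 0" --pt "0.01 -0.24 0 0 0 0" --pt "0.02 -0.36 0 0 0 0" --pt "0.025 -0.48 0 0 0 0" --pt "0.025 -0.554 0 0 0 0" --claw 0

```text
time: 16.55
ee_pos: [0.5459, 0.1043, 0.1481]
eef_rot: [0.001, 1.0, -0.0, -0.0]
ft_force: [0.0, -0.4, 0.2]
width: 0.0779
grip_force: 0.0
```

>>> drive_tool --pt "0 -0.12 0 0 0 0" --pt "0.01 -0.24 0 0 0 0" --pt "0.02 -0.36 0 0 0 0" --pt "0.025 -0.48 0 0 0 0" --pt "0.025 -0.554 0 0 0 0"

```text
time: 16.97
ee_pos: [0.5382, -0.0619, 0.1483]
eef_rot: [0.001, 1.0, -0.0, -0.0]
ft_force: [-0.5, 0.1, -0.3]
width: 0.0869
grip_force: 0.0
```

>>> drive_tool --pt "0 0 0.12 0 0 0" --pt "0 0 0.24 0 0 0" --pt "0 0 0.34 0 0 0" --pt "0 0 0.34 0 0 0" --pt "0 0 0.34 0 0 0"

```text
time: 17.38
ee_pos: [0.538, -0.0577, 0.0456]
eef_rot: [-0.0, 1.0, -0.0, -0.002]
ft_force: [0.1, 0.6, 0.7]
width: 0.0871
grip_force: 0.0
```

```bash
python3 chk.py t5;python3 -c "
from h import *
plan([.5402,-.0576,.004],np.pi/2)"
```

```text
plug 32.3
foot 43.7
collar 30.0
arm 44.8
stand 5.1
17.4333 [ 0.53952323 -0.05772452  0.04730772] 0.08725151330352786
shift [-0.0022  0.0004  0.1444] turn [-0.0003  0.0001  0.0013] | mm 43.31318956700351
```

>>> drive_tool --pt "0 0 0.07 0 0 0" --pt "0 0 0.12 0 0 0" --pt "0 0 0.143 0 0 0" --pt "0 0 0.143 0 0 0" --pt "0 0 0.143 0 0 0"

```text
time: 17.85
ee_pos: [0.5402, -0.0576, 0.005]
eef_rot: [-0.001, 1.0, 0.0, 0.001]
ft_force: [0.1, -0.6, 0.2]
width: 0.0869
grip_force: 0.0
```

>>> drive_tool --pt "0 0 0 0 0 0" --pt "0 0 0 0 0 0" --pt "0 0 0 0 0 0" --pt "0 0 0 0 0 0" --pt "0 0 0 0 0 0" --claw 1

```text
time: 18.27
ee_pos: [0.5394, -0.0576, 0.0038]
eef_rot: [-0.0, 1.0, 0.0, 0.0]
ft_force: [-0.1, -0.5, 0.7]
width: 0.0617
grip_force: 0.0
```

>>> drive_tool --pt "0 0 0 0 0 0" --pt "0 0 0 0 0 0" --pt "0 0 0 0 0 0" --pt "0 0 0 0 0 0" --pt "0 0 0 0 0 0"

```text
time: 18.68
ee_pos: [0.5392, -0.0576, 0.0035]
eef_rot: [-0.001, 1.0, 0.0, -0.0]
ft_force: [-0.9, 0.6, 0.2]
width: 0.0394
grip_force: 25.0
```

>>> drive_tool --pt "0 0 -0.1 0 0 0" --pt "0 0 -0.2 0 0 0" --pt "0 0 -0.3 0 0 0" --pt "0 0 -0.4 0 0 0" --pt "0 0 -0.49 0 0 0"

```text
time: 19.1
ee_pos: [0.5391, -0.0577, 0.1523]
eef_rot: [-0.0, 1.0, 0.0, 0.0]
ft_force: [1.7, 0.5, -1.4]
width: 0.0396
grip_force: 25.0
```

>>> drive_tool --pt "-0.02 0.12 0 0 0 0" --pt "-0.05 0.24 0 0 0 0" --pt "-0.08 0.36 0 0 0 0" --pt "-0.1 0.48 0 0 0 0" --pt "-0.1 0.513 0 0 0 0"

```text
time: 19.52
ee_pos: [0.569, 0.1036, 0.1501]
eef_rot: [-0.004, 1.0, 0.001, -0.0]
ft_force: [-0.7, 0.4, -2.0]
width: 0.0394
grip_force: 25.0
```

>>> drive_tool --pt "-0.02 0.12 0 0 0 0" --pt "-0.05 0.24 0 0 0 0" --pt "-0.08 0.36 0 0 0 0" --pt "-0.1 0.48 0 0 0 0" --pt "-0.1 0.513 0 0 0 0"

```text
time: 19.93
ee_pos: [0.5978, 0.2575, 0.1496]
eef_rot: [-0.004, 1.0, 0.001, -0.001]
ft_force: [-0.6, 1.0, -1.5]
width: 0.0395
grip_force: 25.0
```

>>> drive_tool --pt "0 0 0.1 0 0 0" --pt "0 0 0.2 0 0 0" --pt "0 0 0.28 0 0 0" --pt "0 0 0.3 0 0 0" --pt "0 0 0.3 0 0 0"

```text
time: 20.35
ee_pos: [0.5975, 0.2495, 0.0585]
eef_rot: [-0.001, 1.0, -0.001, -0.002]
ft_force: [-0.3, 0.2, -0.2]
width: 0.0396
grip_force: 25.0
```

>>> drive_tool --pt "0 0 0 0 0 0" --pt "0 0 0 0 0 0" --pt "0 0 0 0 0 0" --pt "0 0 0 0 0 0" --pt "0 0 0 0 0 0" --claw 0.3

```text
time: 20.77
ee_pos: [0.5994, 0.2506, 0.0616]
eef_rot: [-0.001, 1.0, 0.0, 0.001]
ft_force: [0.3, 0.0, 0.5]
width: 0.0593
grip_force: 0.0
```

>>> drive_tool --pt "0 0 -0.1 0 0 0" --pt "0 0 -0.2 0 0 0" --pt "0 0 -0.3 0 0 0" --pt "0 0 -0.35 0 0 0" --pt "0 0 -0.35 0 0 0"

```text
time: 21.18
ee_pos: [0.6009, 0.251, 0.1706]
eef_rot: [-0.0, 1.0, 0.002, 0.003]
ft_force: [-0.0, -0.0, 0.1]
width: 0.061
grip_force: 0.0
```

>>> drive_tool --pt "0.12 -0.12 0 0 0 0.13" --pt "0.2 -0.24 0 0 0 0.26" --pt "0.3 -0.35 0 0 0 0.4" --pt "0.3 -0.45 0 0 0 0.53" --pt "0.3 -0.45 0 0 0 0.66" --claw 0

```text
time: 21.6
ee_pos: [0.5072, 0.1072, 0.1653]
eef_rot: [0.262, 0.965, -0.001, -0.0]
ft_force: [1.5, -2.1, -0.4]
width: 0.0837
grip_force: 0.0
```

```bash
python3 chk.py t6;python3 - <<'E'
from h import *
a=np.radians(-.8);f=np.array([[-np.sin(a),np.cos(a),0],[np.cos(a),np.sin(a),0],[0,0,-1]])
plan([.4239,-.03,.12],q=R.from_matrix(f).as_quat());print(read_state()["joint_positions"].round(2))
E
```

```text
plug 28.9
foot 42.4
collar 12.0
arm 9.1
stand 3.5
21.65 [0.5081444  0.11099557 0.16555544] 0.08545842438654494
shift [ 0.0015 -0.5475  0.1517] turn [ 1.0000e-04 -5.0000e-04  1.3357e+00] | mm 170.44696921527608
[-0.71  0.14  0.45  1.83 -0.07  1.18  0.79]
```

>>> drive_tool --pt "0 -0.12 0 0 0 0.13" --pt "0 -0.24 0 0 0 0.27" --pt "0 -0.36 0 0 0 0.4" --pt "0 -0.48 0 0 0 0.54" --pt "0 -0.54 0 0 0 0.667"

```text
time: 22.07
ee_pos: [0.427, -0.0284, 0.1651]
eef_rot: [0.5, 0.866, -0.0, -0.0]
ft_force: [0.1, -0.2, -0.4]
width: 0.0868
grip_force: 0.0
```

>>> drive_tool --pt "0 0 0.03 0 0 0.13" --pt "0 0 0.06 0 0 0.27" --pt "0 0 0.1 0 0 0.4" --pt "0 0 0.15 0 0 0.54" --pt "0 0 0.15 0 0 0.667"

```text
time: 22.48
ee_pos: [0.4275, -0.0252, 0.118]
eef_rot: [0.706, 0.708, -0.001, -0.001]
ft_force: [-1.3, -0.8, -0.1]
width: 0.0872
grip_force: 0.0
```

>>> drive_tool --pt "0 0 0 0 0 0" --pt "0 0 0 0 0 0" --pt "0 0 0 0 0 0" --pt "0 0 0 0 0 0" --pt "0 0 0 0 0 0"

```text
time: 22.9
ee_pos: [0.4292, -0.0255, 0.1208]
eef_rot: [0.704, 0.71, 0.0, 0.0]
ft_force: [-0.6, -0.2, 0.7]
width: 0.0871
grip_force: 0.0
```

```bash
python3 - <<'E'
from h import *
a=np.radians(-.8);f=np.array([[-np.sin(a),np.cos(a),0],[np.cos(a),np.sin(a),0],[0,0,-1]])
plan([.4239,-.03,.004],q=R.from_matrix(f).as_quat());s=read_state();print(s["ee_pos"],s["joint_positions"].round(2))
t=camera("top");cv2.imwrite("pics/t7.png",t);t0=cv2.imread("pics/top0.png")
crop(t,180,180,350,310,4,"pics/t7c.png")
E
```

```text
shift [-0.015  -0.018   0.3894] turn [ 0.0008 -0.0003  0.0278] | mm 117.0210904833862
[ 0.42919153 -0.02550033  0.12081476] [-0.58 -0.04  0.53  2.1   0.02  1.07 -0.05]
```

View pics/t7c.png

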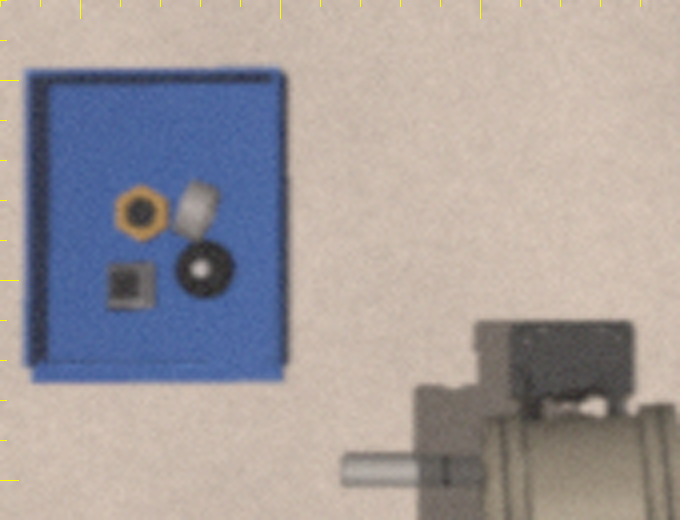

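The crop shows nut, collar, plug and foot all in the bin, and the arm tip unmoved at crop (343,470). Next is grasping the arm.

>>> drive_tool --pt "-0.015 -0.018 0.1 0 0 0.028" --pt "-0.015 -0.018 0.2 0 0 0.028" --pt "-0.015 -0.018 0.26 0 0 0.028" --pt "-0.015 -0.018 0.3 0 0 0.028" --pt "-0.015 -0.018 0.3 0 0 0.028"

```text
time: 23.37
ee_pos: [0.4219, -0.0303, 0.0286]
eef_rot: [0.712, 0.702, -0.002, -0.001]
ft_force: [-0.1, -0.4, 0.6]
width: 0.0871
grip_force: 0.0
```

>>> drive_tool --pt "0 0 0.05 0 0 0" --pt "0 0 0.088 0 0 0" --pt "0 0 0.088 0 0 0" --pt "0 0 0.088 0 0 0" --pt "0 0 0.088 0 0 0"

```text
time: 23.78
ee_pos: [0.4242, -0.0301, 0.0051]
eef_rot: [0.713, 0.701, 0.001, 0.0]
ft_force: [-0.0, 0.5, 1.0]
width: 0.087
grip_force: 0.0
```

>>> drive_tool --pt "0 0 0 0 0 0" --pt "0 0 0 0 0 0" --pt "0 0 0 0 0 0" --pt "0 0 0 0 0 0" --pt "0 0 0 0 0 0" --claw 1 --force 50

```text
time: 24.2
ee_pos: [0.4237, -0.0301, 0.0043]
eef_rot: [0.713, 0.701, 0.0, 0.0]
ft_force: [0.0, 0.0, -0.2]
width: 0.0616
grip_force: 0.0
```

>>> drive_tool --pt "0 0 0 0 0 0" --pt "0 0 0 0 0 0" --pt "0 0 0 0 0 0" --pt "0 0 0 0 0 0" --pt "0 0 0 0 0 0"

```text
time: 24.62
ee_pos: [0.4234, -0.0301, 0.0041]
eef_rot: [0.713, 0.701, -0.0, -0.0]
ft_force: [0.6, -1.4, -1.6]
width: 0.0299
grip_force: 50.0
```

>>> drive_tool --pt "0 0 0 0 0 0" --pt "0 0 0 0 0 0" --pt "0 0 0 0 0 0" --pt "0 0 0 0 0 0" --pt "0 0 0 0 0 0"

```text
time: 25.03
ee_pos: [0.4234, -0.0301, 0.0041]
eef_rot: [0.713, 0.701, -0.0, -0.0]
ft_force: [-1.5, 0.3, -0.6]
width: 0.0296
grip_force: 50.0
```

```bash
python3 - <<'E'
from h import *
s=read_state();print(s["ee_pos"],s["eef_rot"],s["width"],s["grip_force"])
M=R.from_quat(s["eef_rot"]).as_matrix();print(M.round(4))
E
```

```text
[ 0.42342556 -0.03014886  0.00408038] [ 7.12793128e-01  7.01374324e-01 -5.61808429e-05 -1.08489065e-04] 0.029576885411815093 49.999385392293334
[[ 1.610e-02  9.999e-01 -2.000e-04]
 [ 9.999e-01 -1.610e-02  1.000e-04]
 [ 1.000e-04 -2.000e-04 -1.000e+00]]
```

>>> drive_tool --pt "0 0 -0.1 0 0 0" --pt "0 0 -0.2 0 0 0" --pt "0 0 -0.3 0 0 0" --pt "0 0 -0.4 0 0 0" --pt "0 0 -0.4 0 0 0"

```text
time: 25.45
ee_pos: [0.4265, -0.0301, 0.129]
eef_rot: [0.713, 0.701, 0.003, 0.002]
ft_force: [1.9, -0.4, -0.4]
width: 0.0298
grip_force: 50.0
```

>>> drive_tool --pt "0 0 0 0 0 0.1" --pt "0 0 0 0 0 0.25" --pt "0 0 0 0 0 0.4" --pt "0 0 0 0 0 0.55" --pt "0 0 0 0 0 0.7"

```text
time: 25.87
ee_pos: [0.4232, -0.0302, 0.1234]
eef_rot: [0.878, 0.479, -0.0, -0.0]
ft_force: [0.3, -0.2, -2.0]
width: 0.0295
grip_force: 50.0
```

>>> drive_tool --pt "0 0 0 0 0 0.15" --pt "0 0 0 0 0 0.3" --pt "0 0 0 0 0 0.45" --pt "0 0 0 0 0 0.6" --pt "0 0 0 0 0 0.75"

```text
time: 26.28
ee_pos: [0.4232, -0.0302, 0.1234]
eef_rot: [0.979, 0.204, -0.0, -0.0]
ft_force: [0.5, -0.0, -1.3]
width: 0.0294
grip_force: 50.0
```

>>> drive_tool --pt "0 0 0 0 0 0.15" --pt "0 0 0 0 0 0.3" --pt "0 0 0 0 0 0.45" --pt "0 0 0 0 0 0.6" --pt "0 0 0 0 0 0.75"

```text
time: 26.7
ee_pos: [0.4232, -0.0302, 0.1234]
eef_rot: [0.996, -0.089, -0.0, 0.0]
ft_force: [-0.6, 0.4, -2.7]
width: 0.0295
grip_force: 50.0
```

```bash
cat >> h.py <<'E'
SY=-.1975; MOUTH=np.array([.5825,-.2588,.0791])
def ins(d,lat=0,z=.0791,yaw=SY):
    "TCP plan with tube tip d past the mouth"
    x=np.array([np.cos(yaw),np.sin(yaw),0]);y=np.array([-x[1],x[0],0]);zz=np.array([0,0,-1.])
    p=MOUTH+(d-.16)*x+lat*y;p[2]=z
    plan(p,q=R.from_matrix(np.array([x,np.cross(zz,x),zz]).T).as_quat());return p
E
python3 - <<'E'
from h import *
print(ins(-.025,z=.13));s=read_state();print(s["ee_pos"],s["joint_positions"].round(2),s["width"],s["grip_force"])
E
```

```text
shift [ 0.0416  0.6439 -0.0221] turn [0.0002 0.001  0.0234] | mm 193.7005950799079
[ 0.40109637 -0.22249957  0.13      ]
[ 0.42321165 -0.03018016  0.12336069] [-0.53 -0.05  0.49  2.11  0.03  1.08 -1.81] 0.02945050793750751 49.9930165708065
```

>>> drive_tool --pt "0.01 0.13 0 0 0 0.023" --pt "0.02 0.26 0 0 0 0.023" --pt "0.03 0.39 0 0 0 0.023" --pt "0.042 0.52 0 0 0 0.023" --pt "0.042 0.644 0 0 0 0.023"

```text
time: 27.12
ee_pos: [0.4022, -0.2246, 0.1238]
eef_rot: [0.995, -0.095, 0.0, 0.0]
ft_force: [1.4, 1.7, -1.6]
width: 0.0297
grip_force: 50.0
```

>>> drive_tool --pt "0 0 0.05 0 0 0" --pt "0 0 0.1 0 0 0" --pt "0 0 0.148 0 0 0" --pt "0 0 0.148 0 0 0" --pt "0 0 0.148 0 0 0"

```text
time: 27.53
ee_pos: [0.4019, -0.2226, 0.0791]
eef_rot: [0.995, -0.096, -0.001, 0.0]
ft_force: [-0.5, 0.5, -1.4]
width: 0.0292
grip_force: 50.0
```

>>> drive_tool --pt "0 0 0 0 0 0" --pt "0 0 0 0 0 0" --pt "0 0 0 0 0 0" --pt "0 0 0 0 0 0" --pt "0 0 0 0 0 0"

```text
time: 27.95
ee_pos: [0.4029, -0.2226, 0.0801]
eef_rot: [0.995, -0.095, 0.0, -0.0]
ft_force: [-0.3, -0.1, -2.0]
width: 0.0298
grip_force: 50.0
```

```bash
python3 - <<'E'
from h import *
print(ins(-.025));s=read_state();print(s["ee_pos"],s["eef_rot"],s["width"])
t=np.mean([camera("top").astype(float) for _ in range(4)],0).astype(np.uint8);cv2.imwrite("pics/t8.png",t)
q=np.mean([camera("side").astype(float) for _ in range(2)],0).astype(np.uint8);cv2.imwrite("pics/s8.png",q)
a=np.zeros((560,800,3),np.uint8)
crop(t,370,190,440,260,8,"pics/x.png");A=cv2.imread("pics/x.png")
cv2.imwrite("pics/t8c.png",A)
crop(q,230,230,430,370,4,"pics/s8c.png")
E
```

```text
shift [-0.006   0.0008  0.0032] turn [-0.0004 -0.0009  0.0081] | mm 2.063641451637309
[ 0.40109637 -0.22249957  0.0791    ]
[ 0.40292036 -0.22260235  0.08005975] [ 9.95435537e-01 -9.54355596e-02  3.67591615e-04 -1.06497311e-04] 0.029750920646900932
```

View pics/t8c.png

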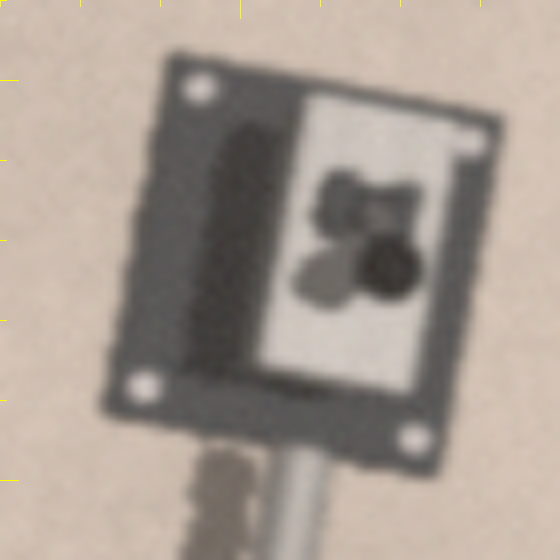

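View pics/s8c.png

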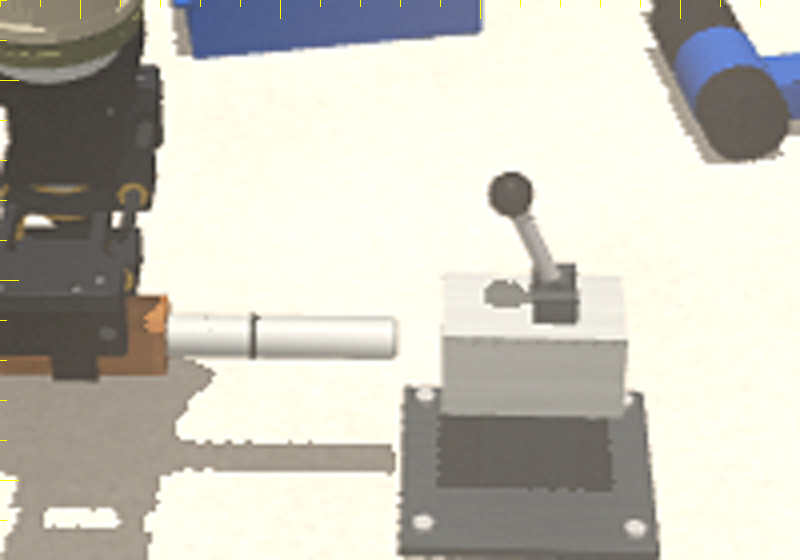

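The top crop shows the sleeve's top face with its mouth edge at (258,362)–(415,392), and the tube coming in at about (298,480). In the side crop the tube is level, its tip (397,337) short of the sleeve. I'll measure both edge pairs at sub-pixel resolution.

```bash
cat > al.py <<'E'
from h import *
def cross(p,a,b,lev=None):
    "first crossing going from index a to b (a inside bright) "
    st=1 if b>a else -1
    lev=lev
    for i in range(a,b,st):
        if (p[i]-lev)*(p[i+st]-lev)<=0: return i+st*(p[i]-lev)/(p[i]-p[i+st])
def edges(g,rows,mid,z,lo=12,vl=None):
    L=[];Rr=[]
    for v in rows:
        m=int(round(mid(v)));p=g[v]
        for side,out in((-1,L),(1,Rr)):
            seg=p[m:m+side*lo:side] 
            # max gradient with centroid
            d=np.abs(np.diff(seg)); k=np.argmax(d)
            s=slice(max(k-1,0),k+2); pos=(np.arange(len(d))[s]*d[s]).sum()/d[s].sum()+.5
            out.append(w("top",m+side*pos,v,z))
    return np.array(L),np.array(Rr)
def line(P):
    k=np.polyfit(P[:,0],P[:,1],1);r=P[:,1]-np.polyval(k,P[:,0]);ok=np.abs(r)<.0015
    if ok.sum()>4:k=np.polyfit(P[ok,0],P[ok,1],1)
    return k,np.std(r[ok])
g=cv2.imread("pics/t8.png").astype(float).mean(2)
c8=lambda x,o:x/8+o-.44
mid=lambda v:c8(336.5+(c8(377,190)-v)*8*.167,370)
L,Rr=edges(g,range(206,233),mid,.115)
for n,P in(("L",L),("R",Rr)):k,s=line(P);print("sleeve",n,"yaw",np.arctan(k[0]),"y at .5825",np.polyval(k,.5825),s)
tm=lambda v:c8(299-(v-c8(480,190))*8*.14,370)
L2,R2=edges(g,range(250,262),tm,.09,7)
for n,P in(("L",L2),("R",R2)):k,s=line(P);print("tube",n,"yaw",np.arctan(k[0]),"y at .53",np.polyval(k,.53),np.polyval(k,.5825),s, P[:,0].min(),P[:,0].max())
for x,y in((258,362),(415,392),(303,92)):print(w("top",c8(x,370),c8(y,190),.115))
s=read_state();x=R.from_quat(s["eef_rot"]).as_matrix()[:,0];print("kin yaw",np.arctan2(x[1],x[0]),"y at .5825",s["ee_pos"][1]+(.5825-s["ee_pos"][0])*x[1]/x[0], "at .53",s["ee_pos"][1]+(.53-s["ee_pos"][0])*x[1]/x[0])
E
python3 al.py
```

```text
sleeve L yaw -0.2040803351974491 y at .5825 -0.23321618673530306 0.00040817371518310253
sleeve R yaw -0.13294396470335249 y at .5825 -0.2841211672347429 0.0006741893415176814
tube L yaw -0.33220894564781384 y at .53 -0.23812952817303273 -0.2562417576293776 nan 0.520071935596615 0.5489177169018113
tube R yaw -0.12985055164072448 y at .53 -0.2565807656738693 -0.26343649487967 5.2635667284056664e-05 0.519828847196216 0.5488073012583833
[ 0.58806563 -0.23423975  0.115     ]
[ 0.57765637 -0.28528302  0.115     ]
[ 0.67619707 -0.25083093  0.115     ]
kin yaw -0.19126257447742767 y at .5825 -0.2574209951588728 at .53 -0.2472554501120936
  ret = _var(a, axis=axis, dtype=dtype, out=out, ddof=ddof,
  arrmean = um.true_divide(arrmean, div, out=arrmean,
  ret = ret.dtype.type(ret / rcount)
```

```bash
sed -i 's/^SY=.*/SY=-.2; MOUTH=np.array([.5825,-.2588,.0791])/' h.py; python3 -c "
from h import *
ins(-.012)"
```

```text
shift [ 0.0381 -0.0005  0.0021] turn [-0.0002 -0.      0.0111] | mm 11.460202017721677
```

>>> drive_tool --pt "0.01 0 0.002 0 0 0.011" --pt "0.02 0 0.002 0 0 0.011" --pt "0.038 0 0.002 0 0 0.011" --pt "0.038 0 0.002 0 0 0.011" --pt "0.038 0 0.002 0 0 0.011"

```text
time: 28.67
ee_pos: [0.4141, -0.225, 0.079]
eef_rot: [0.995, -0.1, -0.0, 0.0]
ft_force: [-0.7, 0.7, -2.4]
width: 0.0298
grip_force: 50.0
```

>>> drive_tool --pt "0 0 0 0 0 0" --pt "0 0 0 0 0 0" --pt "0 0 0 0 0 0" --pt "0 0 0 0 0 0" --pt "0 0 0 0 0 0"

```text
time: 29.08
ee_pos: [0.4138, -0.2247, 0.0791]
eef_rot: [0.995, -0.1, 0.0, -0.0]
ft_force: [0.3, -0.2, -1.7]
width: 0.0296
grip_force: 50.0
```

```bash
python3 -c "
from h import *
print(read_state()['ee_pos']);ins(.01)"
```

```text
[ 0.41377184 -0.22474687  0.07909693]
shift [ 0.0738 -0.0005 -0.    ] turn [-0.0003  0.     -0.    ] | mm 22.130625104982496
```

Aligned. Advance slowly and watch the force.

>>> drive_tool --pt "0.01 0 0 0 0 0" --pt "0.02 0 0 0 0 0" --pt "0.03 0 0 0 0 0" --pt "0.04 0 0 0 0 0" --pt "0.05 0 0 0 0 0"

```text
time: 29.5
ee_pos: [0.429, -0.2279, 0.0791]
eef_rot: [0.995, -0.1, 0.0, 0.0]
ft_force: [-0.0, -0.2, -2.3]
width: 0.0294
grip_force: 50.0
```

>>> drive_tool --pt "0.005 0 0 0 0 0" --pt "0.01 0 0 0 0 0" --pt "0.015 0 0 0 0 0" --pt "0.02 0 0 0 0 0" --pt "0.024 0 0 0 0 0"

```text
time: 29.92
ee_pos: [0.4357, -0.2292, 0.0791]
eef_rot: [0.995, -0.1, -0.0, -0.0]
ft_force: [0.5, 0.5, -1.9]
width: 0.0297
grip_force: 50.0
```

```bash
python3 -c "
from h import *
s=read_state();print(s['ee_pos'],s['ft_force'],s['torque']);ins(.04)"
```

```text
[ 0.43571089 -0.22922887  0.07908511] [ 0.47944908  0.46495439 -1.8648043 ] [-0.02179877  0.13136879  0.03111005]
shift [ 0.0991 -0.0006 -0.0001] turn [-0.0001  0.0001  0.    ] | mm 29.738533867348668
```

>>> drive_tool --pt "0.01 0 0 0 0 0" --pt "0.02 0 0 0 0 0" --pt "0.03 0 0 0 0 0" --pt "0.04 0 0 0 0 0" --pt "0.05 0 0 0 0 0"

```text
time: 30.33
ee_pos: [0.4507, -0.2323, 0.0791]
eef_rot: [0.995, -0.1, -0.0, 0.0]
ft_force: [0.8, 0.4, -2.3]
width: 0.0296
grip_force: 50.0
```

>>> drive_tool --pt "0.01 0 0 0 0 0" --pt "0.02 0 0 0 0 0" --pt "0.03 0 0 0 0 0" --pt "0.04 0 0 0 0 0" --pt "0.05 0 0 0 0 0"

```text
time: 30.75
ee_pos: [0.4653, -0.2352, 0.0791]
eef_rot: [0.995, -0.1, -0.0, -0.0]
ft_force: [0.4, -0.4, -1.9]
width: 0.0297
grip_force: 50.0
```

>>> drive_tool --pt "0.01 0 0 0 0 0" --pt "0.02 0 0 0 0 0" --pt "0.03 0 0 0 0 0" --pt "0.04 0 0 0 0 0" --pt "0.05 0 0 0 0 0"

```text
time: 31.17
ee_pos: [0.4799, -0.2383, 0.0791]
eef_rot: [0.995, -0.1, -0.0, -0.0]
ft_force: [0.1, -0.6, -1.5]
width: 0.0298
grip_force: 50.0
```

```bash
python3 - <<'E'
from h import *
s=read_state();print(s['ee_pos'],s['ft_force'],s['torque']);ins(.07)
q=np.mean([camera("side").astype(float) for _ in range(4)],0).astype(np.uint8);cv2.imwrite("pics/s9.png",q)
crop(q,290,270,400,350,7,"pics/s9c.png")
E
```

```text
[ 0.47994212 -0.23826157  0.07909238] [ 0.14340526 -0.58247221 -1.50258093] [-0.12023147  0.28177526 -0.13805496]
shift [ 0.0486 -0.0008 -0.    ] turn [-0.      0.0001 -0.0001] | mm 14.595987139422917
```

View pics/s9c.png

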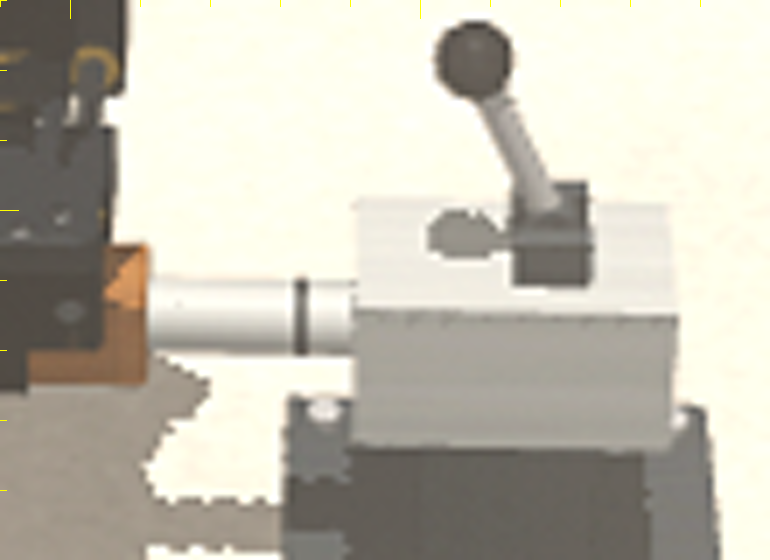

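Tube is in the bore with the band still outside. Its plain-end edge is at crop x≈308 and the mouth at x≈354.

```bash
cat > gap.py <<'E'
from h import *
import sys
g=cv2.imread(sys.argv[1]).astype(float).mean(2)
s=read_state();x=R.from_quat(s["eef_rot"]).as_matrix()[:,0]
near=np.array([x[1],-x[0],0])*.0  # axis
ax=lambda d:px("side",s["ee_pos"]*[1,1,0]+[0,0,.09]+x*d)
print("pred band",ax(.09),"pred grip end",ax(.045),"u/mm",(ax(.1)-ax(.09))/10)
print("pred mouth from MOUTH", px("side",[MOUTH[0],MOUTH[1],.09]))
for v in (313,314,315,316,317): print(v,g[v,308:346].round(0).astype(int))
E
python3 gap.py pics/s9.png
```

```text
pred band [333.03991433 315.09177005] pred grip end [310.62502335 314.73331089] u/mm [0.4989572  0.00797933]
pred mouth from MOUTH [340.39305754 315.1373405 ]
313 [ 98 100  81 155 166 167 168 155 166 168 168 168 169 169 169 169 168 169
 169 169 169 170 171 176 100  95 167 172 169 170 170 173 135 152 157 157
 158 157]
314 [ 76  74  71 151 156 155 155 155 155 156 156 156 157 157 157 157 157 158
 159 159 158 159 161 166  91  90 157 162 161 160 161 164 113 102 103 104
 110 111]
315 [ 73  72  72 140 145 144 144 144 145 145 145 146 146 145 146 147 147 147
 148 148 148 148 151 154  85  85 147 152 151 151 152 154 116 107 107 107
 100 105]
316 [ 73  72  73 126 131 130 131 132 132 132 132 133 134 133 134 135 135 136
 136 136 137 137 139 143  79  80 136 141 139 140 141 143 127 110 107 107
 107 107]
317 [ 73  73  72 112 116 116 116 117 117 117 118 118 118 119 120 120 120 121
 122 122 122 123 124 127  73  73 121 127 126 125 127 128 111 107 108 109
 109 109]
```

```bash
python3 - <<'E'
from h import *
g=cv2.imread("pics/s9.png").astype(float).mean(2)
x=np.array([np.cos(SY),np.sin(SY),0]);y=np.array([-x[1],x[0],0]);M=np.array([*MOUTH[:2],.09])
for lat,dz in((0,0),(-.011,0),(-.025,0),(-.025,.025),(.025,.025),(-.025,-.025)):print(lat,dz,px("side",M+lat*y+[0,0,dz]).round(2))
B=M+np.array([0,0,-.09+.01])+0
for X in(-.02,.11):
  for lat in(-.06,.06):print("plate",px("side",M*[1,1,0]+[0,0,.01]+x*X+y*lat).round(1))
for v in list(range(298,334,2)): print(v,g[v,336:345].round(0).astype(int), g[v,380:392].round(0).astype(int))
E
```

```text
0 0 [340.39 315.14]
-0.011 0 [340.41 318.72]
-0.025 0 [340.43 323.36]
-0.025 0.025 [340.63 313.48]
0.025 0.025 [340.54 297.54]
-0.025 -0.025 [340.24 333.  ]
plate [329.8 365.6]
plate [330.5 325.7]
plate [395.4 366.9]
plate [390.5 326.7]
298 [171 171 170 170 166 154 156 157 157] [167 170 169 169 168 169 168 168 169 169 168 167]
300 [173 173 172 171 165 157 157 157 156] [155 154 154 154 153 160 168 169 168 168 168 169]
302 [168 170 170 170 164 157 156 156 157] [155 154 154 154 154 158 168 169 168 169 168 169]
304 [169 170 168 169 164 157 156 156 156] [156 156 156 156 156 155 166 167 168 171 170 168]
306 [173 173 172 172 167 158 157 157 158] [158 157 157 157 157 156 166 169 166 165 166 168]
308 [169 170 170 171 165 157 156 157 156] [155 155 155 156 155 155 161 167 166 166 167 169]
310 [141 140 140 139 122 151 157 156 157] [154 154 154 154 154 153 159 169 170 169 168 169]
312 [166 166 166 168 132 153 157 157 157] [158 159 159 157 158 157 159 166 168 166 168 168]
314 [161 160 161 164 113 102 103 104 110] [158 158 157 157 157 157 155 169 172 170 169 170]
316 [139 140 141 143 127 110 107 107 107] [107 107 108 101 106 106 103 165 170 169 172 170]
318 [112 111 112 113 105 108 109 109 109] [110 110 110 111 110 109 120 168 170 169 169 168]
320 [108  98  97  97 102 107 108 108 109] [109 110 110 110 110 108 121 166 170 171 170 171]
322 [172 172 172 174 135 110 108 108 109] [109 108 109 108 108 106 134 164 167 169 169 169]
324 [169 169 172 176 136 108 106 107 108] [107 107 108 108 107 104 150 165 167 169 169 170]
326 [140 141 142 143 129 112 109 109 109] [111 111 111 111 111 108 152 170 170 170 170 170]
328 [148 150 121  82  97 108 109 108 108] [109 110 110 109 109 107 130 104  79  74 112 164]
330 [100  94  81  77  95 105 105 105 105] [106 107 107 107 107 115 147 143  96  81  80 165]
332 [ 79  79  79  79 100 108 109 108 108] [108 108 109 108 108 108  95  85  82  82  78 134]
```

>>> drive_tool --pt "0.01 0 0 0 0 0" --pt "0.02 0 0 0 0 0" --pt "0.03 0 0 0 0 0" --pt "0.036 0 0 0 0 0" --pt "0.04 0 0 0 0 0"

```text
time: 31.78
ee_pos: [0.4917, -0.2407, 0.0791]
eef_rot: [0.995, -0.1, -0.0, 0.0]
ft_force: [-0.8, -0.4, -2.8]
width: 0.0298
grip_force: 50.0
```

>>> drive_tool --pt "0 0 0 0 0 0" --pt "0 0 0 0 0 0" --pt "0 0 0 0 0 0" --pt "0 0 0 0 0 0" --pt "0 0 0 0 0 0"

```text
time: 32.2
ee_pos: [0.4915, -0.2406, 0.0792]
eef_rot: [0.995, -0.1, 0.0, -0.0]
ft_force: [0.7, -0.6, -1.9]
width: 0.0294
grip_force: 50.0
```

```bash
cat > gap2.py <<'E'
from h import *
s=read_state();print(s["ee_pos"],s["ft_force"],s["width"])
q=np.mean([camera("side").astype(float) for _ in range(4)],0).astype(np.uint8);cv2.imwrite("pics/s10.png",q)
g=q.astype(float).mean(2)
x=R.from_quat(s["eef_rot"]).as_matrix()[:,0];print("pred band",px("side",s["ee_pos"]*[1,1,0]+[0,0,.09]+x*.09))
for v in (312,313,314,315,316,317,318,322,324): print(v,g[v,332:346].round(0).astype(int))
E
python3 gap2.py
```

```text
[ 0.49151902 -0.2405563   0.07917058] [ 0.65495275 -0.58894318 -1.92324676] 0.0293619359771998
pred band [338.99980512 315.16881393]
312 [164 164 164 164 166 171  91 107 125 154 157 157 157 156]
313 [170 169 170 170 172 176  97 112 127 154 157 156 157 157]
314 [159 160 159 160 161 167  89 102 100 102 103 102 109 111]
315 [148 149 149 149 151 155  82  93 107 107 107 106 100 105]
316 [137 137 137 139 141 123  67  89 123 111 107 106 107 107]
317 [123 123 124 124 126 110  62  99 108 108 108 109 109 108]
318 [107 108 109 108 111  97  59  89 102 108 108 108 109 108]
322 [168 169 169 170 171 172 173 174 135 109 107 108 108 108]
324 [171 170 170 170 169 169 172 176 136 107 106 107 107 107]
```

>>> drive_tool --pt "0.002 0 0 0 0 0" --pt "0.004 0 0 0 0 0" --pt "0.006 0 0 0 0 0" --pt "0.006 0 0 0 0 0" --pt "0.006 0 0 0 0 0"

```text
time: 32.82
ee_pos: [0.4932, -0.2409, 0.0791]
eef_rot: [0.995, -0.1, -0.0, -0.0]
ft_force: [-0.9, -1.3, -1.9]
width: 0.0297
grip_force: 50.0
```

>>> drive_tool --pt "0 0 0 0 0 0" --pt "0 0 0 0 0 0" --pt "0 0 0 0 0 0" --pt "0 0 0 0 0 0" --pt "0 0 0 0 0 0"

```text
time: 33.23
ee_pos: [0.4932, -0.2409, 0.0791]
eef_rot: [0.995, -0.1, -0.0, -0.0]
ft_force: [-0.4, -1.2, -1.5]
width: 0.0294
grip_force: 50.0
```

```bash
python3 gap2.py
```

```text
[ 0.49320518 -0.24090351  0.07909643] [-0.36997786 -1.21762748 -1.5125849 ] 0.02937891790826703
pred band [339.85899602 315.19468465]
312 [164 164 164 164 164 166 148  78 104 154 157 157 157 157]
313 [170 170 170 171 170 173 154  84 105 154 158 157 157 157]
314 [159 160 160 160 161 164 145  77  78 101 104 103 109 111]
315 [149 149 149 150 151 153 135  72  84 106 107 107  99 105]
316 [137 138 139 139 140 142 125  69  86 106 107 107 107 107]
317 [123 124 124 124 126 128 111  62  80 106 109 108 108 108]
318 [108 108 109 110 111 113  99  59  80 106 109 108 108 108]
322 [168 169 169 170 171 172 173 175 135 109 107 107 108 107]
324 [171 170 169 169 169 169 172 176 135 108 105 106 107 106]
```

Band edge ≈339.8 px against mouth ≈340.0 px, so level to about 0.3 mm. Release and rise.

>>> drive_tool --pt "0 0 0 0 0 0" --pt "0 0 0 0 0 0" --pt "0 0 0 0 0 0" --pt "0 0 0 0 0 0" --pt "0 0 0 0 0 0" --claw 0.4

```text
time: 33.85
ee_pos: [0.4934, -0.2408, 0.0792]
eef_rot: [0.995, -0.1, 0.0, -0.0]
ft_force: [-0.3, 0.1, 0.2]
width: 0.0498
grip_force: 0.0
```

>>> drive_tool --pt "0 0 0 0 0 0" --pt "0 0 0 0 0 0" --pt "0 0 0 0 0 0" --pt "0 0 0 0 0 0" --pt "0 0 0 0 0 0"

```text
time: 34.27
ee_pos: [0.4933, -0.2409, 0.0791]
eef_rot: [0.995, -0.1, 0.0, -0.0]
ft_force: [-0.1, -0.5, -0.3]
width: 0.0521
grip_force: 0.0
```

```bash
python3 gap2.py
```

```text
[ 0.49325151 -0.24085995  0.07909603] [-0.10244869 -0.4637506  -0.25724757] 0.05209578752444293
pred band [339.87729681 315.17541496]
312 [160 160 160 161 161 164 118  60 119 155 158 156 157 157]
313 [163 164 164 164 165 169 104  61 121 155 157 157 157 156]
314 [167 168 167 167 168 172 130  72  93 103 103 103 109 111]
315 [155 156 156 156 157 160 119  63 100 108 107 106 100 104]
316 [146 146 146 145 146 150 110  61 101 107 107 106 107 106]
317 [134 135 135 135 135 138 101  58 105 109 108 109 109 108]
318 [120 120 120 120 120 123  91  54 101 109 108 108 109 108]
322 [171 171 172 173 174 175 177 178 138 110 107 108 108 107]
324 [171 170 170 169 168 169 171 176 135 108 106 107 107 106]
```

>>> drive_tool --pt "0 0 0 0 0 0" --pt "0 0 -0.05 0 0 0" --pt "0 0 -0.1 0 0 0" --pt "0 0 -0.2 0 0 0" --pt "0 0 -0.29 0 0 0" --claw 0

```text
time: 34.88
ee_pos: [0.4927, -0.2409, 0.1669]
eef_rot: [0.995, -0.1, -0.001, 0.0]
ft_force: [0.2, -0.6, 0.1]
width: 0.0777
grip_force: 0.0
```

>>> drive_tool --pt "0 0 0 0 0 0" --pt "0.05 0 0 0 0 0" --pt "0.1 0 0 0 0 0" --pt "0.15 0 0 0 0 0" --pt "0.2 0 0 0 0 0" --claw 1

```text
time: 35.3
ee_pos: [0.5527, -0.2527, 0.1658]
eef_rot: [0.995, -0.1, -0.0, -0.0]
ft_force: [-0.1, 0.8, -0.3]
width: 0.06
grip_force: 0.0
```

>>> drive_tool --pt "0 0 0 0 0 0" --pt "0 0 0 0 0 0" --pt "0 0 0 0 0 0" --pt "0 0 0 0 0 0" --pt "0 0 0 0 0 0"

```text
time: 35.72
ee_pos: [0.5516, -0.2528, 0.1662]
eef_rot: [0.995, -0.1, 0.0, -0.0]
ft_force: [-0.3, -0.1, 0.6]
width: 0.027
grip_force: 0.0
```

```bash
python3 gap2.py; python3 - <<'E'
from h import *
s=read_state();print(s["width"])
x=np.array([np.cos(SY),np.sin(SY),0]);y=np.array([-x[1],x[0],0]);M=np.array([*MOUTH[:2],.09])
print("rel mouth",(s["ee_pos"]-M)@x,(s["ee_pos"]-M)@y,s["ee_pos"][2])
for q in(0,.1,.2,.25,1.2):
    th=q-.5;print(q,px("side",M+x*(.055+.06*np.sin(th))+[0,0,.037+.06*np.cos(th)]).round(1))
crop(cv2.imread("pics/s10.png"),270,230,410,350,5,"pics/s10c.png")
E
```

```text
[ 0.55157268 -0.25283845  0.16623259] [-0.30278282 -0.14176305  0.58566411] 0.026966206640485355
pred band [369.65793123 315.71011009]
312 [ 97  96  97  97  97  98  75  52  92  96  95  89 153 159]
313 [ 99  99  99  98 100 101  77  52  93  96  94  91 153 159]
314 [102 102 102 102 102 104  79  52  96 101 100 101 112 112]
315 [104 105 104 104 106 107  81  53 100 103 101 102 100 105]
316 [105 105 105 105 106 108  83  55  99 102 100 101 106 107]
317 [106 105 105 105 106 107  81  53  94 102 101 108 110 109]
318 [102 102 102 102 102 104  78  52  93 102 101 108 110 109]
322 [103 102 102 103 104 105 106 106 104 103 103 108 109 108]
324 [104 104 103 103 103 103 104 106 102 102 102 106 108 108]
0.01053709684073901
rel mouth -0.031191067796512272 -0.0001224313788850325 0.16623215926980567
0 [354.8 279.1]
0.1 [357.7 278. ]
0.2 [360.7 277.2]
0.25 [362.2 276.9]
1.2 [389.9 282.5]
```

View pics/s10c.png

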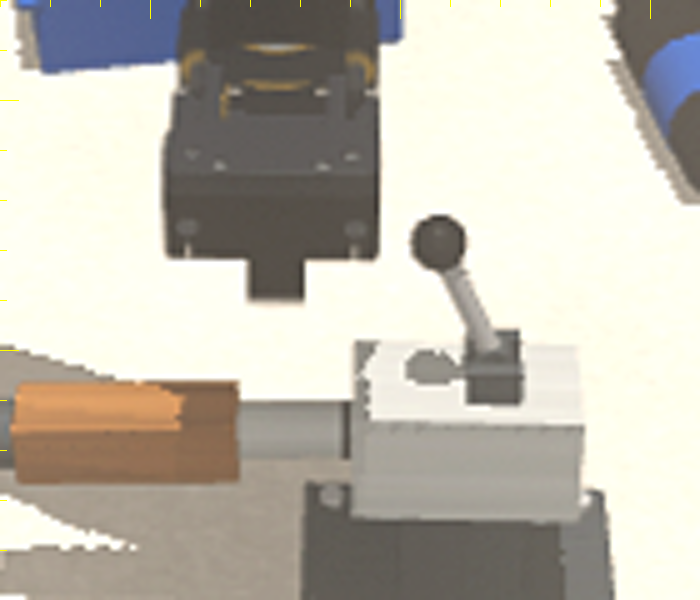

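Lever open (knob at crop (438,242), matching about 0.1 rad), tube seated. Push the knob along +x.

>>> drive_tool --pt "0.03 0 0 0 0 0" --pt "0.06 0 0 0 0 0" --pt "0.09 0 0 0 0 0" --pt "0.11 0 0 0 0 0" --pt "0.13 0 0 0 0 0"

```text
time: 36.33
ee_pos: [0.5912, -0.2606, 0.1658]
eef_rot: [0.995, -0.1, -0.0, 0.0]
ft_force: [-0.1, 0.6, 0.6]
width: 0.001
grip_force: 0.0
```

>>> drive_tool --pt "0.012 0 0 0 0 0" --pt "0.025 0 0 0 0 0" --pt "0.037 0 0 0 0 0" --pt "0.05 0 0 0 0 0" --pt "0.065 0 0 0 0 0"

```text
time: 36.75
ee_pos: [0.6095, -0.2647, 0.1663]
eef_rot: [0.995, -0.1, 0.0, 0.0]
ft_force: [-2.3, -0.9, 2.2]
width: 0.0004
grip_force: 1.1
```

>>> drive_tool --pt "0.012 0 0 0 0 0" --pt "0.025 0 0 0 0 0" --pt "0.037 0 0 0 0 0" --pt "0.05 0 0 0 0 0" --pt "0.065 0 0 0 0 0"

```text
time: 37.17
ee_pos: [0.6288, -0.2683, 0.1661]
eef_rot: [0.995, -0.1, -0.0, -0.0]
ft_force: [-1.8, -0.7, 1.2]
width: 0.0006
grip_force: 0.9
```

>>> drive_tool --pt "0.01 0 0 0 0 0" --pt "0.02 0 0 0 0 0" --pt "0.03 0 0 0 0 0" --pt "0.04 0 0 0 0 0" --pt "0.05 0 0 0 0 0"

```text
time: 37.58
ee_pos: [0.6434, -0.2711, 0.1659]
eef_rot: [0.995, -0.1, -0.0, -0.0]
ft_force: [-2.9, 0.2, -0.5]
width: 0.0004
grip_force: 0.8
```

```bash
cat > lv.py <<'E'
from h import *
s=read_state()
x=np.array([np.cos(SY),np.sin(SY),0]);M=np.array([*MOUTH[:2],.09])
print("rel mouth",(s["ee_pos"]-M)@x,s["ft_force"]@x,s["ft_force"],s["ee_pos"][2],s["time"])
E
python3 lv.py
```

```text
rel mouth 0.06209889263220752 -2.8945308589504464 [-2.90747678  0.22655758 -0.45857692] 0.1659242586461658 37.5833
```

>>> drive_tool --pt "0.006 0 0 0 0 0" --pt "0.012 0 0 0 0 0" --pt "0.018 0 0 0 0 0" --pt "0.024 0 0 0 0 0" --pt "0.03 0 0 0 0 0"

```text
time: 38.0
ee_pos: [0.6522, -0.2731, 0.1662]
eef_rot: [0.995, -0.1, 0.0, -0.0]
ft_force: [-1.9, -0.1, -1.0]
width: 0.0003
grip_force: 0.8
```

>>> drive_tool --pt "0.002 0 0 0 0 0" --pt "0.004 0 0 0 0 0" --pt "0.006 0 0 0 0 0" --pt "0.008 0 0 0 0 0" --pt "0.01 0 0 0 0 0"

```text
time: 38.42
ee_pos: [0.6533, -0.2735, 0.1658]
eef_rot: [0.995, -0.1, -0.002, -0.001]
ft_force: [-12.2, 3.2, 3.8]
width: 0.0003
grip_force: 5.7
```

```bash
python3 lv.py
```

```text
rel mouth 0.07231683338159209 -12.638674496590196 [-12.24236416   3.22315755   3.75871877] 0.16584426761320742 38.4167
```

At the stop (12.6 N). Back off, rise and check.

>>> drive_tool --pt "-0.02 0 0 0 0 0" --pt "-0.06 0 0 0 0 0" --pt "-0.12 0 0 0 0 0" --pt "-0.18 0 -0.1 0 0 0" --pt "-0.2 0 -0.2 0 0 0"

```text
time: 38.83
ee_pos: [0.5938, -0.2614, 0.2256]
eef_rot: [0.995, -0.1, -0.001, -0.0]
ft_force: [0.5, -0.7, 2.0]
width: 0.0004
grip_force: 0.0
```

>>> drive_tool --pt "-0.05 0 -0.1 0 0 0" --pt "-0.1 0.1 -0.15 0 0 0" --pt "-0.2 0 -0.15 0 0 0" --pt "-0.3 0 -0.15 0 0 0" --pt "-0.4 0 -0.15 0 0 0"

```text
time: 39.25
ee_pos: [0.478, -0.2372, 0.271]
eef_rot: [0.995, -0.099, 0.001, -0.0]
ft_force: [-0.2, -0.3, 0.1]
width: 0.0007
grip_force: 0.0
```

>>> drive_tool --pt "0 0 0 0 0 0" --pt "0 0 0 0 0 0" --pt "0 0 0 0 0 0" --pt "0 0 0 0 0 0" --pt "0 0 0 0 0 0"

```text
time: 39.67
ee_pos: [0.4793, -0.238, 0.271]
eef_rot: [0.995, -0.1, -0.0, 0.0]
ft_force: [0.1, 0.5, 0.9]
width: 0.0004
grip_force: 0.0
```

```bash
python3 gap2.py; python3 - <<'E'
from h import *
crop(cv2.imread("pics/s10.png"),270,230,410,350,5,"pics/s11c.png")
cv2.imwrite("pics/t11.png",camera("top"))
E
```

```text
[ 0.47932416 -0.23798615  0.2709543 ] [0.14995202 0.53710786 0.85499082] 0.00037410688647390906
pred band [332.78193791 315.03847129]
312 [161 160 161 160 161 165 120  64 119 156 157 157 156 157]
313 [164 164 164 164 165 170 106  66 122 155 157 156 157 157]
314 [167 168 167 168 168 172 131  75  95 105 105 104 111 112]
315 [156 156 156 156 157 160 120  68 102 109 107 107 101 106]
316 [147 147 146 146 147 150 112  65 103 109 108 108 109 108]
317 [136 135 136 136 136 138 104  63 106 111 110 109 110 110]
318 [122 122 121 121 122 124  93  59 103 110 110 109 110 110]
322 [171 172 171 172 173 175 177 178 138 111 108 109 109 109]
324 [171 170 169 170 169 169 171 176 136 108 107 107 108 108]
```

View pics/s11c.png

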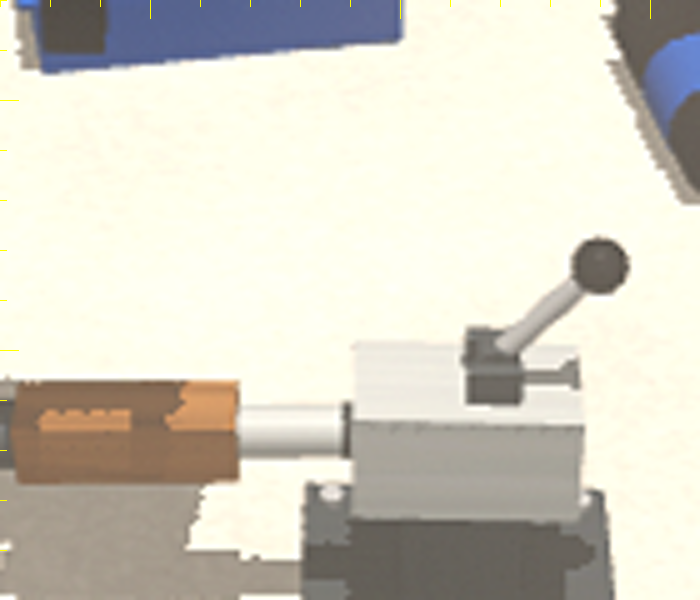

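View pics/t11.png

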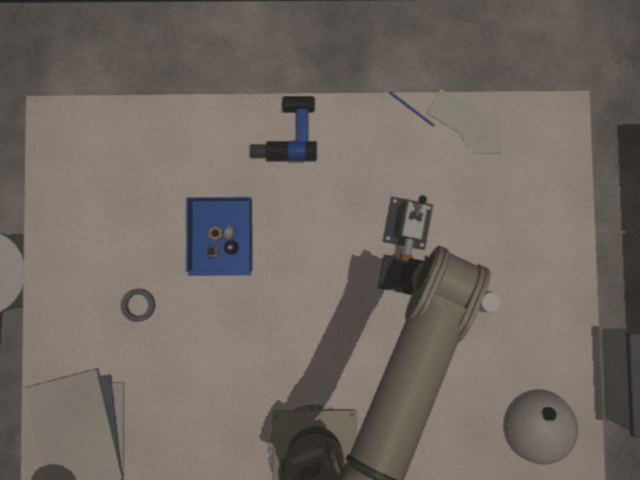

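The side view shows the lever closed: knob at (390,283) px against (389.9,282.5) predicted for 1.2 rad. The band is at the mouth. The top view shows all four fittings in the bin at about (222,240) px, with the drill, pot and tape where they were and nothing else on the bench.

```bash
python3 -c "
from bench import *
print(close_job())"
```

```text
the job is handed in; nothing more can be done
None
```

Job handed in, with no verdict returned: tube in to its mark (band edge within about 0.5 mm of the sleeve's mouth), then the lever swung to its stop; all four fittings found (nut, foot, plug, collar) are in the blue bin, and the drill, glue pot and tape weren't moved.

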